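Dip the slip pot and present the gauge rod

ROBOT

A 7-joint arm with a two-finger parallel gripper is mounted at the origin on the work surface. World frame = base frame: x ahead of the robot, y to its left, z up, the work surface at z = 0. Lengths are in m, angles in rad, forces in N, time in s.
With the tool pointing down it reaches from about 0.4 to 0.875 m from the base axis. Payload 19.3 kg.
Tool frame: the origin (TCP) lies at the very end of the fingers, on their centre line; the grasp point (between the pads) lies 19 mm behind it; z points along the fingers, y is the direction in which the jaws open and shut (so a half turn about z gives the same grasp; the last joint's range is limited). The gripper opens to 85 mm and grips with 20 to 120 N. Pads are 22 mm wide; open, the fingers measure 114 mm over their backs; the gripper's body (76 mm by 85 mm) begins 54 mm behind the grasp point. The pads swing forward as they close: fully open they stand 13 mm farther back than shut.
Start: joints at [-1.33, 0.521, -0.036, 1.599, 0.021, 1.021, -0.113], TCP at [0.191, 0.595, 0.231] pointing down, gripper open.
Joint ranges: [-2.91, 2.91], [-0.3, 2.13], [-1.5, 1.42], [0.17, 2.43], [-1.26, 4.41], [0.16, 1.93], [-2.52, 2.52]. Speed limits (rad/s): [1.89, 1.89, 2.39, 2.39, 3.01, 3.01, 3.01].

INTERFACE

Orientations are given as [roll, pitch, yaw] about the fixed x, y, z axes, in that order (R = Rz(yaw) Ry(pitch) Rx(roll)).
In Python, from workcell import bot gives the robot as it stands. The module is installed in compiled form; this text tells all that it offers.
- The arm moves only by the shell command python3 -m inch 'ROWS' [FORCE]. ROWS is JSON, a list of rows, each an object of numbers: "dx", "dy", "dz": the shift along the tool's x, y, z in mm; "rx", "ry", "rz": the turn, a rotation vector about the tool's x, y, z in rad; "hand": the closure, from -1 (fully open) to 1 (shut), so that 0 is half open. In form: [{"dx": .., "dy": .., "dz": .., "rx": .., "ry": .., "rz": .., "hand": ..}, ...]. A call has 1 to 10 rows; each row shifts and turns the commanded pose from where the row before left it, along the tool's axes as they then stand; what a row does not reach is not made up. A row lasts 1/10 s, in which the tool goes at most 50 mm and 8.59 degrees, less where a joint would pass 70% of its speed; a pose out of reach is approached as far as the arm can. A call with a gripper value outside its range is refused whole. The fingers move at their own pace and stop on an object; FORCE is the grip in N (left out, the last holds). Time passes only in rows, so rows that do not move let the fingers close. It gives the time, the measured TCP pose, the force and the opening at its end, in the units of the state.
- bot.observe(): the state, without advancing time (a new reading comes with each control period).
- bot.grab_frame(name): name is "scene" or "side" or "wrist"; returns (picture, depth): 400x640x3 uint8, red, green, blue; 400x640 float32, m along the optical axis (not along the pixel's ray), 0 where there is no reading.
- bot.get_calibration(name): a dict with "vertical_fov" (degrees; the focal length in pixels is half the picture's height over the tangent of half this angle, whatever the lens; pixels are square), "cx", "cy" (the principal point, pixels), "origin" and "orientation" of the camera in the world. Camera axes: x right, y down, z forward; pixel columns grow to the right and rows downward; lengths in m; the calibration is good to about 2 mm. A picture is of the moment at which its call begins: read the wrist's pose just before it. get_calibration takes no time and is no camera call; for the wrist camera it gives the pose at the moment of the call.
- bot.job_done(): hands the job in, once; it reports no verdict.
Trained networks look in the newest picture that a camera, given by its name, has taken for a name from the list of things; names that differ only in an ending like _2 or _b are one class to them, and where a whole thing is asked for, a point or a joint stands for the part that bears it (a point fixed in the world has none). Each returns a list of dicts, best first, with "score" (0 to 1); they miss things now and then, are a little off and sometimes report something else, mostly with a low value. They report only what shows in the picture. A call takes as long as a camera call. They do not tell look-alikes from the thing itself.
- bot.trace(camera, target): "region" (400x640 bool, what is visible of it) and "box" ([left, top, right, bottom] in pixels, round what is visible of it).
- bot.tip_of(camera, target): "centre" ([row, column] in pixels: a listed point, or the origin of a listed thing).
The state is a dict: "clock": time; "qpos": joint angles; "qd": joint speeds; "joint_efforts": joint torques, N m; "position": TCP position; "tool_rot": TCP orientation; "force": force on the tool from outside, world axes, zero at the start; "moment": the same for the moment, N m; "grip_width": finger opening in m.
Only numpy, scipy, OpenCV 4.12 (cv2) and the standard library are available. Lean on these libraries where they do the work, as an engineer would, in place of code of your own. Each camera call takes 0.05 s, during which the arm holds its last target.

TASK

Check the slip pot's level: take the gauge rod from its rest, slide it into the pot's sloping guide tube until its collar stops on the mouth, without forcing it, then draw it fully out again. Finish holding the rod in the gripper, still and level, with its tip about 4 cm above the middle of the white tile of the reading block, touching nothing but the gripper. Do not put the rod down or let go, and leave the other things on the bench where they are.

Things in the scene. Friction and masses are not known exactly. Their poses are not given: they have to be found in the camera images.
- gauge_rod: Loose rod, 0.08 to 0.17 kg; origin at the centre of its black grip, x along the rod to the tip, z up while in the rest. Along x (mm): 8 mm square tail pin -59 to -35; square grip -35 to +35, 18 wide and high; 8 dia neck; steel collar 28 dia, +50 to +56; 8 dia shaft with dark rings to the round tip at +176. Grip it across the grip from above.
- collar_face (a point): Centre of the collar's face that looks to the tip, 56 mm along x from the centre of the grip.
- rod_tip (a point): The tip of the gauge rod, 120 mm beyond the collar face.
- rod_rest: Fixed wooden rest, base 236 x 60 x 14 mm along its x, origin under its centre. Uprights 38 mm wide, 10 thick, 86 high at x = -108 and +62 mm, with 10 mm slots open at the top, hold the rod level, its centre line 70 mm above the bench, tip towards +x, centre of the grip at x = -60 mm. Lift the rod straight up 25 mm or more to clear.
- slip_pot: Fixed closed steel pot, 150 mm dia, 128 mm high to the top of its lid, lid knob up to 152 mm; origin at the centre of its underside. The guide tube comes out of its -y side.
- guide_tube: Steel tube fixed on the pot: origin at the centre of its mouth (135 mm above the bench, 130 mm from the pot's axis), x runs down into the tube, always 30 degrees below level; y is level. Bore 14 mm dia, 125 mm long, flared to 20 mm dia over the first 10 mm; flat rim 30 mm outside dia, where the collar stops. Tube 19 mm outside dia.
- reading_block: Fixed reading block: wooden square 96 x 96 x 18 mm with an 80 x 80 mm white tile on it, origin at the centre of its underside.
- tile_top (a point): Centre of the upper face of the white tile, 25 mm above the bench.
- bowl: Bystander, leave alone: white porcelain bowl, 130 mm across, 55 mm high.
- cup: Bystander, leave alone: white porcelain cup, 68 mm across, 55 mm high.
- saucer: Bystander, leave alone: round white saucer, 130 mm across, 18 mm high.
- filler_jar: Bystander, leave alone: small jar with white cap, 44 mm across, 50 mm high.
- pigment_jar: Bystander, leave alone: amber jar with metal cap, 56 mm across, 70 mm high.
- brush: Bystander, leave alone: wooden brush lying down, 170 mm long.
- spatula: Bystander, leave alone: spatula with wooden handle lying down, 190 mm long.
Not all that is in view belongs to the job. What is shaped like the reading_block but black or pink is not meant.

How it is judged:
On the way, in this order (a step that is already met when the one before it is completed fails the run):
1. the rod is in the guide tube with its collar stopped on the mouth (x of collar_face in the frame of guide_tube above -0.003 m and distance between collar_face and guide_tube below 0.006 m and angle between the x axis of gauge_rod and the x axis of guide_tube, either way round below 0.12 rad), for 0.1 s.
2. the rod is drawn fully out of the tube (distance between rod_tip and guide_tube above 0.01 m and x of rod_tip in the frame of guide_tube below -0.005 m), for 0.1 s.
At the end, for the whole second after the job is handed in: The gripper still holds the rod, level within 10 degrees and still (under 30 mm/s), its tip within 35 mm sideways of the tile's centre and 15 to 75 mm above the tile, the grip more than 30 mm above the bench, nothing else touching the rod; no bystander is more than 40 mm from where it was (angle between gauge_rod's own x axis and vertical between 1.396 and 1.745 rad and horizontal distance between rod_tip and tile_top below 0.035 m and z of rod_tip in the frame of tile_top between 0.015 and 0.075 m and contact force between gauge_rod and the fingers above 1 N and contact force between gauge_rod and rod_rest below 0.2 N and contact force between gauge_rod and slip_pot below 0.2 N and contact force between gauge_rod and reading_block below 0.2 N and height (world z) of gauge_rod above 0.03 m and linear speed of gauge_rod below 0.03 m/s and distance of each of bowl, cup, saucer, filler_jar, pigment_jar, brush, spatula from where it was at the start of the episode below 0.04 m and contact force between gauge_rod and bowl below 0.2 N and contact force between gauge_rod and cup below 0.2 N and contact force between gauge_rod and saucer below 0.2 N and contact force between gauge_rod and filler_jar below 0.2 N and contact force between gauge_rod and pigment_jar below 0.2 N and contact force between gauge_rod and brush below 0.2 N and contact force between gauge_rod and spatula below 0.2 N); the arm keeps its last pose, push and grip.
It fails at once if the rod is forced against the tube with more than 40 N (contact force between gauge_rod and guide_tube above 40 N).
It fails at once if a bystander is shifted by more than 40 mm (distance of any of bowl, cup, saucer, filler_jar, pigment_jar, brush, spatula from where it was at the start of the episode above 0.04 m).
It also fails if it takes over 48 s, if anything falls off the work surface, if the arm or the gripper's body presses on something with over 40 N, if the wrist force passes 120 N, or if a joint passes its speed limit or range.

## Working session

There is one attempt and no reset: what is moved stays moved. The work goes in short steps, Python scripts to look and compute and a shell command to move; the robot and the scene stay as the last step left them, time stands still between calls to the robot, and variables do not carry over. Pictures are saved under pics/ and viewed, and the job is handed in when it is done.

```bash
mkdir -p pics; ls; cat > h.py <<'E'
import numpy as np, cv2
from scipy.spatial.transform import Rotation as R
from workcell import bot
def K(c):
    f=200/np.tan(np.radians(c['vertical_fov'])/2); return f,c['cx'],c['cy']
def RT(c): 
    o=np.array(c['orientation'],float)
    return (R.from_euler('xyz',o).as_matrix() if o.size==3 else o.reshape(3,3)), np.array(c['origin'])
def world(c,depth,rows,cols):
    f,cx,cy=K(c); M,t=RT(c); d=depth[rows,cols]
    P=np.stack([(cols-cx)/f*d,(rows-cy)/f*d,d],-1)
    return P@M.T+t
def proj(c,p):
    f,cx,cy=K(c); M,t=RT(c); q=(np.atleast_2d(p)-t)@M
    return np.stack([q[:,0]/q[:,2]*f+cx,q[:,1]/q[:,2]*f+cy],-1)
def save(n,im): cv2.imwrite('pics/'+n,cv2.cvtColor(im,cv2.COLOR_RGB2BGR))
E
python3 - <<'E'
from h import *
s=bot.observe(); print(s)
for n in ['scene','side','wrist']:
    c=bot.get_calibration(n); im,d=bot.grab_frame(n); save(n+'0.png',im); np.savez(n+'0.npz',im=im,d=d); print(n,c)
    if n!='x':
        for t in ['gauge_rod','rod_rest','slip_pot','guide_tube','reading_block','collar_face','rod_tip']:
            try:
                r=bot.tip_of(n,t)[:3]; print(t,[(round(x['score'],2),np.round(x['centre'])) for x in r])
            except Exception as e: print(t,e)
print(bot.observe()['clock'])
E
```

```text
pics
{'clock': 0.0, 'qpos': array([-1.33022641,  0.52205888, -0.03632442,  1.60004424,  0.02120587,
        1.02107436, -0.11281454]), 'qd': array([ 1.92834308e-03,  1.66035535e-03, -3.54103441e-04, -1.87697511e-05,
        9.86785513e-04, -1.49815139e-03, -8.87087190e-04]), 'joint_efforts': array([-2.50098812e-03, -9.27095246e+01,  1.97887123e+00, -3.69944715e+01,
        1.76667713e-02,  7.94260937e-03, -1.53627280e-05]), 'position': array([0.19105085, 0.5947098 , 0.23068483]), 'tool_rot': array([-3.14039658e+00,  9.24160929e-05,  2.83079942e+00]), 'force': array([0.02632665, 0.35112488, 0.03613113]), 'moment': array([-0.00537734, -0.04249273, -0.05072875]), 'grip_width': 0.08577751649920382}
scene {'vertical_fov': 47.37610067282783, 'cx': 316.1092023063341, 'cy': 202.57713576561557, 'origin': array([1.37178792, 0.32319795, 1.14445733]), 'orientation': array([-2.40013117, -0.00273545,  1.98341672])}
gauge_rod [(0.52, array([215., 245.]))]
rod_rest [(0.58, array([240., 262.])), (0.4, array([260., 227.]))]
slip_pot [(0.87, array([264., 377.])), (0.38, array([217., 381.]))]
guide_tube
[... 441 characters left out ...]
[-2.24098172,  0.01450338, -0.63112463])}
gauge_rod [(0.75, array([223., 389.]))]
rod_rest [(0.96, array([232., 380.]))]
slip_pot [(0.64, array([186., 300.])), (0.34, array([224., 420.]))]
guide_tube [(0.65, array([309., 384.]))]
reading_block [(0.86, array([244., 326.])), (0.6, array([349., 326.]))]
collar_face [(0.73, array([214., 380.]))]
rod_tip [(0.8, array([195., 368.]))]
wrist {'vertical_fov': 68.29505416717086, 'cx': 315.7960329153792, 'cy': 198.0840928337783, 'origin': array([0.12835771, 0.61621989, 0.37397193]), 'orientation': array([ 2.87728671e+00, -2.66077553e-04,  1.25986634e+00])}
gauge_rod []
rod_rest []
slip_pot []
guide_tube []
reading_block []
collar_face []
rod_tip []
1.2
```

View pics/scene0.png

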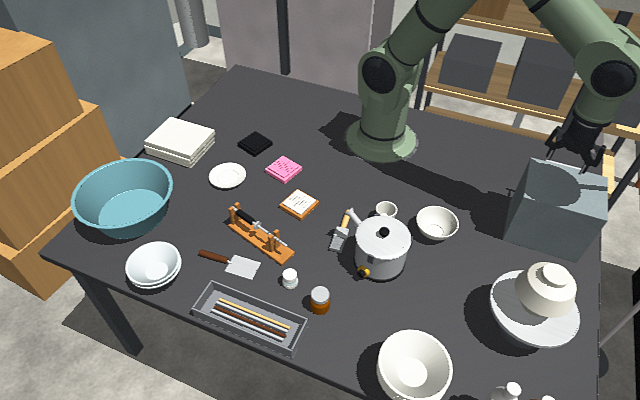

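View pics/side0.png

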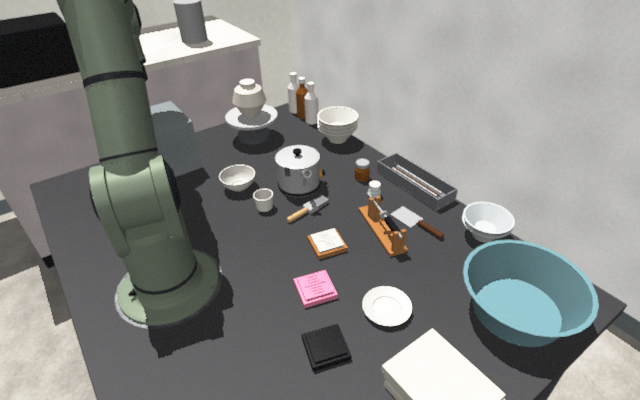

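The scene view shows:
- the rest with the rod at about (260,235)
- the pot at (382,248), with its guide tube at (355,217); the yellow cock at (363,272) is not the tube
- the white-tiled block at (299,204), with pink (283,168) and black (254,143) look-alikes

Next come close crops and depth measurements.

```bash
python3 - <<'E'
from h import *
a=np.load('scene0.npz')['im'];b=np.load('side0.npz')['im']
x=cv2.resize(a[170:290,220:420],(800,480),interpolation=cv2.INTER_CUBIC); save('c_scene.png',x)
x=cv2.resize(b[140:260,240:420],(780,520),interpolation=cv2.INTER_CUBIC); save('c_side.png',x)
for n in ['scene','side']:
    z=np.load(n+'0.npz'); d=z['d']; c=bot.get_calibration(n)
    for t in ['gauge_rod','rod_rest','slip_pot','guide_tube','reading_block']:
        for r in bot.trace(n,t)[:2]:
            m=r['region']; rr,cc=np.nonzero(m&(d>0)); P=world(c,d,rr,cc)
            print(n,t,round(r['score'],2),np.round(r['box']),len(rr),np.round(np.percentile(P,[2,50,98],axis=0),3).tolist())
print(bot.observe()['clock'])
E
```

```text
scene gauge_rod 0.75 [236. 207. 288. 244.] 207 [[0.6, -0.282, 0.062], [0.622, -0.227, 0.076], [0.658, -0.094, 0.085]]
scene rod_rest 0.8 [229. 204. 295. 266.] 1272 [[0.591, -0.3, 0.006], [0.638, -0.18, 0.015], [0.684, -0.076, 0.085]]
scene slip_pot 0.71 [345. 208. 414. 282.] 3224 [[0.493, 0.076, 0.012], [0.588, 0.181, 0.126], [0.639, 0.251, 0.148]]
scene guide_tube 0.62 [211. 162. 247. 189.] 735 [[0.366, -0.489, 0.001], [0.421, -0.435, 0.011], [0.486, -0.373, 0.021]]
scene guide_tube 0.43 [344. 207. 360. 228.] 105 [[0.511, 0.056, 0.115], [0.526, 0.075, 0.13], [0.535, 0.097, 0.145]]
scene reading_block 0.93 [236. 132. 274. 158.] 515 [[0.184, -0.475, 0.002], [0.245, -0.419, 0.023], [0.288, -0.373, 0.03]]
scene reading_block 0.81 [280. 189. 318. 223.] 755 [[0.4, -0.193, -0.0], [0.461, -0.136, 0.023], [0.502, -0.088, 0.031]]
side gauge_rod 0.72 [364. 195. 400. 237.] 209 [[0.596, -0.298, 0.022], [0.615, -0.225, 0.073], [0.661, -0.1, 0.081]]
side rod_rest 0.56 [360. 197. 408. 256.] 1236 [[0.574, -0.306, -0.002], [0.614, -0.213, 0.013], [0.663, -0.083, 0.084]]
side slip_pot 0.66 [277. 144. 328. 197.] 2044 [[0.48, 0.06, 0.004], [0.527, 0.133, 0.106], [0.629, 0.236, 0.142]]
side slip_pot 0.34 [360. 198. 408. 256.] 1102 [[0.575, -0.306, 0.003], [0.615, -0.211, 0.013], [0.659, -0.084, 0.084]]
side guide_tube 0.42 [300. 170. 311. 180.] 73 [[0.503, 0.045, 0.097], [0.518, 0.059, 0.125], [0.535, 0.107, 0.142]]
side reading_block 0.75 [292. 271. 337. 312.] 1062 [[0.263, -0.32, 0.002], [0.309, -0.28, 0.022], [0.361, -0.225, 0.026]]
side reading_block 0.56 [297. 327. 350. 371.] 1572 [[0.178, -0.485, 0.001], [0.226, -0.44, 0.022], [0.277, -0.38, 0.026]]
1.7
```

View pics/c_scene.png

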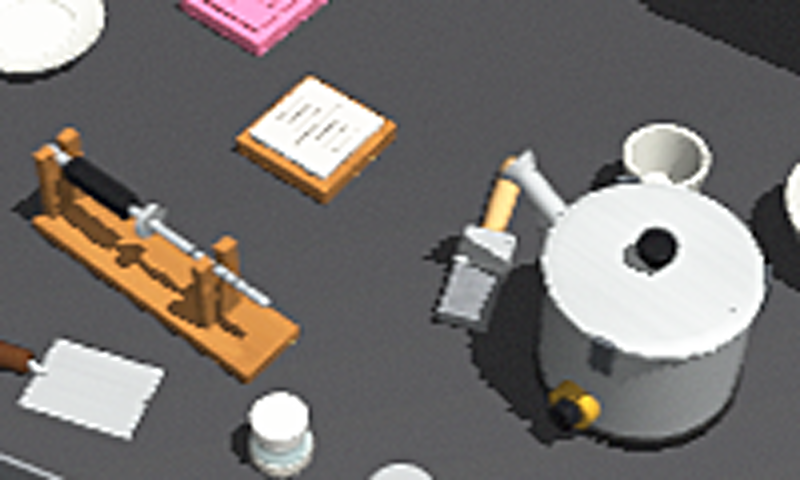

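View pics/c_side.png

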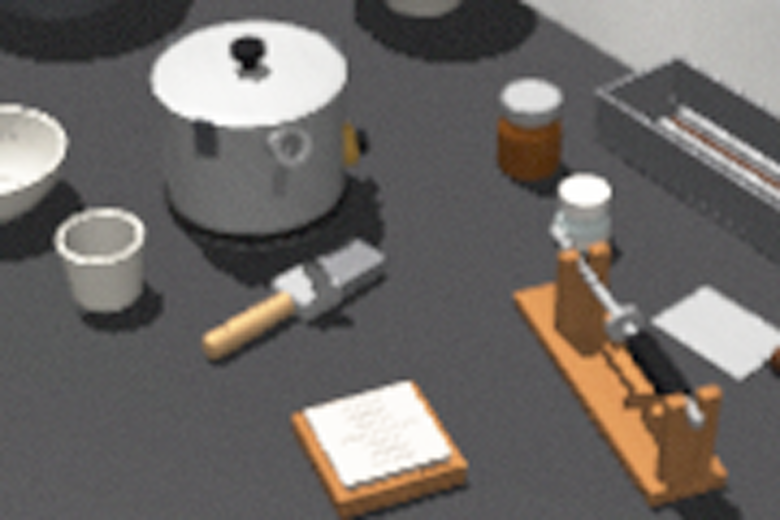

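```bash
python3 - <<'E'
from h import *
from scipy.optimize import least_squares
for n in ['scene','side']:
    z=np.load(n+'0.npz'); d=z['d']; im=z['im']; c=bot.get_calibration(n)
    rr,cc=np.mgrid[0:400,0:640]; rr=rr.ravel();cc=cc.ravel(); ok=d[rr,cc]>0; rr=rr[ok];cc=cc[ok]
    P=world(c,d,rr,cc); I=im[rr,cc].astype(int)
    near=(np.hypot(P[:,0]-.57,P[:,1]-.165)<.15)
    L=P[near&(abs(P[:,2]-.128)<.006)&(np.hypot(P[:,0]-.57,P[:,1]-.165)<.1)]
    import cv2
    pr=L[:,:2]
    (cx,cy),r=cv2.minEnclosingCircle((pr*1000).astype(np.float32)); print(n,'lid',len(pr),cx,cy,r,pr.mean(0))
    # knob
    Kp=P[near&(P[:,2]>.140)&(I.sum(1)<150)]; print('knob',len(Kp),Kp.mean(0) if len(Kp) else 0)
    # tube pts: outside 80mm from pot centre
    T=P[(np.hypot(P[:,0]-.525,P[:,1]-.075)<.05)&(P[:,2]>.06)&(np.hypot(P[:,0]-cx/1000,P[:,1]-cy/1000)>.08)]
    print('tube',len(T),np.round(T.mean(0),3),np.round(T[np.argsort(-np.hypot(T[:,0]-cx/1000,T[:,1]-cy/1000))[:12]],3).tolist())
    # rest
    m=(np.hypot(P[:,0]-.628,P[:,1]+.19)<.16)
    o=m&(I[:,0]>I[:,2]+60)&(P[:,2]>-.005)
    B=P[o&(P[:,2]<.03)]; print('rest base minAreaRect',cv2.minAreaRect((B[:,:2]*1000).astype(np.float32)))
    g=m&(I.sum(1)<130)&(P[:,2]>.06)&(P[:,2]<.09); G=P[g]; print('grip',len(G),np.round(G.mean(0),4),G.min(0),G.max(0))
    s=m&(P[:,2]>.055)&(P[:,2]<.09)&~o
    S=P[s]; q=S[:,:2]-S[:,:2].mean(0); v=np.linalg.svd(q)[2][0]; print('rod',len(S),S[:,:2].mean(0),v,np.degrees(np.arctan2(v[1],v[0])),(q@v).min(),(q@v).max())
    w=(np.hypot(P[:,0]-.455,P[:,1]+.14)<.075)&(P[:,2]>.015)&(I.min(1)>170); W=P[w]; print('tile',cv2.minAreaRect((W[:,:2]*1000).astype(np.float32)),W[:,2].mean())
E
```

```text
scene lid 1849 551.6920166015625 165.28228759765625 92.11677551269531 [0.56097703 0.17807224]
knob 69 [0.56053446 0.17716765 0.14987626]
tube 112 [0.524 0.072 0.129] [[0.516, 0.048, 0.126], [0.524, 0.049, 0.127], [0.528, 0.05, 0.135], [0.527, 0.053, 0.131], [0.53, 0.053, 0.139], [0.509, 0.061, 0.143], [0.522, 0.056, 0.141], [0.528, 0.056, 0.139], [0.524, 0.057, 0.139], [0.503, 0.065, 0.139], [0.515, 0.06, 0.145], [0.53, 0.056, 0.145]]
rest base minAreaRect ((607.74609375, -202.17300415039062), (265.9281311035156, 245.06944274902344), 13.232218742370605)
grip 121 [ 0.6168 -0.2456  0.0768] [ 0.59785432 -0.27942171  0.06230595] [ 0.62953657 -0.21120524  0.08758066]
rod 311 [ 0.62702066 -0.20385726] [-0.27251817 -0.96215064] -105.81416757489498 -0.13069650861322693 0.10095770330196938
tile ((448.0555419921875, -142.6269989013672), (88.58333587646484, 82.68159484863281), 76.43130493164062) 0.02562453195288522
side lid 725 554.3953857421875 176.2821807861328 82.96731567382812 [0.54950778 0.16838793]
knob 30 [0.55028725 0.17076329 0.14744913]
tube 93 [0.518 0.068 0.119] [[0.521, 0.042, 0.127], [0.514, 0.044, 0.125], [0.522, 0.044, 0.129], [0.505, 0.049, 0.122], [0.515, 0.046, 0.127], [0.519, 0.046, 0.126], [0.52, 0.046, 0.141], [0.509, 0.049, 0.12], [0.513, 0.048, 0.119], [0.503, 0.052, 0.125], [0.52, 0.046, 0.129], [0.523, 0.046, 0.132]]
rest base minAreaRect ((603.3062133789062, -208.08493041992188), (243.41384887695312, 269.4200744628906), 20.134511947631836)
grip 88 [ 0.6089 -0.2465  0.0749] [ 0.59700036 -0.28134528  0.0637119 ] [ 0.6255346  -0.21639745  0.08078805]
rod 305 [ 0.61932037 -0.22104303] [-0.28269852 -0.95920881] -106.42132713515221 -0.1425517761961337 0.08859793102675467
tile ((448.9407958984375, -141.05482482910156), (83.30130767822266, 83.41426849365234), 75.41057586669922) 0.02278314412987104
```

```bash
python3 - <<'E'
from h import *
z=np.load('scene0.npz'); d=z['d']; c=bot.get_calibration('scene')
rr,cc=np.nonzero(d>0); P=world(c,d,rr,cc)
for lo,hi in [(.1,.2),(.2,.3),(.3,.4),(.4,.5),(.5,.6),(.6,.7)]:
  print(lo,[(round(y,1),round(float(P[m,2].max()),2)) for y in np.arange(-.3,1.0,.1) for m in [(P[:,0]>lo)&(P[:,0]<hi)&(P[:,1]>y)&(P[:,1]<y+.1)] if m.any()])
E
```

```text
0.1 [(np.float64(-0.3), 0.01), (np.float64(-0.2), 0.01), (np.float64(-0.1), 0.02), (np.float64(0.0), 0.6), (np.float64(0.1), 0.62), (np.float64(0.2), 0.62), (np.float64(0.3), 0.69), (np.float64(0.4), 0.7), (np.float64(0.5), 0.68), (np.float64(0.6), 0.62), (np.float64(0.7), 0.21)]
0.2 [(np.float64(-0.3), 0.03), (np.float64(-0.2), 0.01), (np.float64(-0.1), 0.01), (np.float64(0.0), 0.01), (np.float64(0.1), 0.01), (np.float64(0.2), 0.01), (np.float64(0.3), 0.69), (np.float64(0.4), 0.7), (np.float64(0.5), 0.67), (np.float64(0.6), 0.61), (np.float64(0.7), 0.2)]
0.3 [(np.float64(-0.3), 0.03), (np.float64(-0.2), 0.02), (np.float64(-0.1), 0.01), (np.float64(0.0), 0.01), (np.float64(0.1), 0.06), (np.float64(0.2), 0.06), (np.float64(0.3), 0.06), (np.float64(0.4), 0.01), (np.float64(0.5), 0.21), (np.float64(0.6), 0.21), (np.float64(0.7), 0.21)]
0.4 [(np.float64(-0.3), 0.01), (np.float64(-0.2), 0.03), (np.float64(-0.1), 0.03), (np.float64(0.0), 0.03), (np.float64(0.1), 0.13), (np.float64(0.2), 0.13), (np.float64(0.3), 0.06), (np.float64(0.4), 0.01), (np.float64(0.5), 0.1), (np.float64(0.7), 0.01), (np.float64(0.8), -0.0)]
0.5 [(np.float64(-0.3), 0.09), (np.float64(-0.2), 0.02), (np.float64(-0.1), 0.01), (np.float64(0.0), 0.15), (np.float64(0.1), 0.16), (np.float64(0.2), 0.13), (np.float64(0.3), 0.01), (np.float64(0.4), 0.11), (np.float64(0.5), 0.25), (np.float64(0.6), 0.26), (np.float64(0.7), 0.11), (np.float64(0.8), -0.01)]
0.6 [(np.float64(-0.3), 0.09), (np.float64(-0.2), 0.09), (np.float64(-0.1), 0.08), (np.float64(0.0), 0.01), (np.float64(0.1), 0.13), (np.float64(0.2), 0.13), (np.float64(0.3), 0.01), (np.float64(0.4), 0.11), (np.float64(0.5), 0.25), (np.float64(0.6), 0.25), (np.float64(0.7), 0.11)]
```

View pics/wrist0.png

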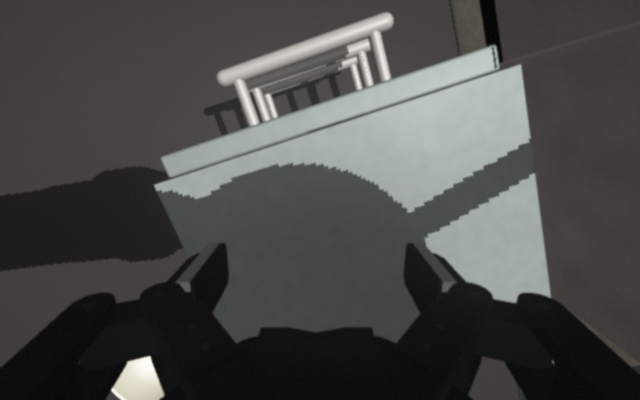

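```bash
python3 -m inch '[{"dz":-40},{"dz":-40,"dx":-20},{"dx":-50,"rz":0.08},{"dx":-50,"rz":0.08},{"dx":-50,"rz":0.08},{"dx":-50,"rz":0.08},{"dx":-50,"rz":0.08},{"dx":-50,"rz":0.08},{"dx":-50,"rz":0.08},{"dx":-50,"rz":0.08}]'; python3 -m inch '[{"dx":-50,"rz":0.08},{"dx":-50,"rz":0.08},{"dx":-50,"rz":0.08},{"dx":-50,"rz":0.08},{"dx":-50,"rz":0.08},{"dx":-50,"rz":0.08},{"dx":-50,"rz":0.08},{"dx":-50,"rz":0.08}]'
```

```text
schema error: expected keys dx, dy, dz, rx, ry, rz, hand
schema error: expected keys dx, dy, dz, rx, ry, rz, hand
```

```bash
python3 -m inch '[{"dx":0,"dy":0,"dz":-40,"rx":0,"ry":0,"rz":0,"hand":-1},{"dx":-20,"dy":0,"dz":-40,"rx":0,"ry":0,"rz":0,"hand":-1},{"dx":-50,"dy":0,"dz":0,"rx":0,"ry":0,"rz":0.08,"hand":-1},{"dx":-50,"dy":0,"dz":0,"rx":0,"ry":0,"rz":0.08,"hand":-1},{"dx":-50,"dy":0,"dz":0,"rx":0,"ry":0,"rz":0.08,"hand":-1},{"dx":-50,"dy":0,"dz":0,"rx":0,"ry":0,"rz":0.08,"hand":-1},{"dx":-50,"dy":0,"dz":0,"rx":0,"ry":0,"rz":0.08,"hand":-1},{"dx":-50,"dy":0,"dz":0,"rx":0,"ry":0,"rz":0.08,"hand":-1},{"dx":-50,"dy":0,"dz":0,"rx":0,"ry":0,"rz":0.08,"hand":-1},{"dx":-50,"dy":0,"dz":0,"rx":0,"ry":0,"rz":0.08,"hand":-1}]'
```

```text
clock: 2.7
position: [0.5381, 0.3684, 0.3112]
tool_rot: [3.141, 0.0, 2.188]
force: [0.5, 0.0, -0.6]
grip_width: 0.0855
```

```bash
python3 -m inch '[{"dx":-50,"dy":0,"dz":0,"rx":0,"ry":0,"rz":0.08,"hand":-1},{"dx":-50,"dy":0,"dz":0,"rx":0,"ry":0,"rz":0.08,"hand":-1},{"dx":-50,"dy":0,"dz":0,"rx":0,"ry":0,"rz":0.08,"hand":-1},{"dx":-50,"dy":0,"dz":0,"rx":0,"ry":0,"rz":0.08,"hand":-1},{"dx":-50,"dy":0,"dz":0,"rx":0,"ry":0,"rz":0.08,"hand":-1},{"dx":-50,"dy":0,"dz":0,"rx":0,"ry":0,"rz":0.08,"hand":-1},{"dx":-50,"dy":0,"dz":0,"rx":0,"ry":0,"rz":0.08,"hand":-1},{"dx":-50,"dy":0,"dz":0,"rx":0,"ry":0,"rz":0.08,"hand":-1},{"dx":-50,"dy":0,"dz":0,"rx":0,"ry":0,"rz":0.08,"hand":-1},{"dx":-50,"dy":0,"dz":0,"rx":0,"ry":0,"rz":0.08,"hand":-1}]'
python3 - <<'E'
from h import *
c=bot.get_calibration('wrist'); print(bot.observe()['position'])
im,d=bot.grab_frame('wrist'); save('w1.png',im); np.savez('w1.npz',im=im,d=d,o=c['origin'],e=c['orientation'])
E
```

```text
clock: 3.7
position: [0.6619, -0.1027, 0.3112]
tool_rot: [3.142, 0.0, 1.388]
force: [1.0, 0.2, 0.2]
grip_width: 0.0851
[ 0.66187624 -0.102677    0.31116532]
```

View pics/w1.png

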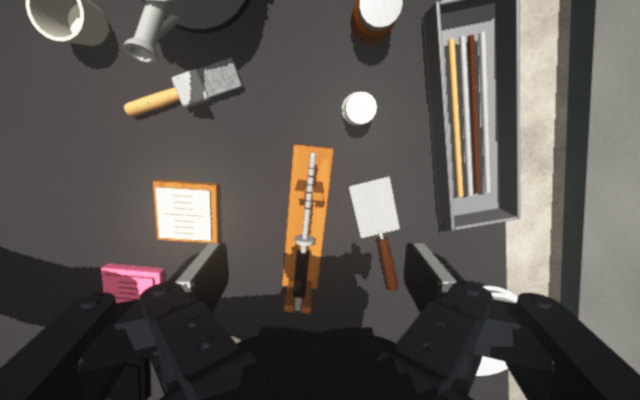

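The wrist view shows the rod in its rest from (297,305) to (313,155), the white tile at (184,214), and the tube mouth at (140,48). The pink block at (132,280) is the look-alike.

```bash
cat >> h.py <<'E'
def ray_z(c,px,z):
    f,cx,cy=K(c); M,t=RT(c); px=np.atleast_2d(px).astype(float)
    v=np.stack([(px[:,0]-cx)/f,(px[:,1]-cy)/f,np.ones(len(px))],-1)@M.T
    return t+v*((z-t[2])/v[:,2])[:,None]
E
python3 - <<'E'
from h import *
z=np.load('w1.npz'); im=z['im']; d=z['d']; c=bot.get_calibration('wrist')
print(np.abs(c['origin']-z['o']).max())
save('w1c.png',cv2.resize(im[130:330,130:350],(770,700)[:2] if 0 else (660,600),interpolation=cv2.INTER_CUBIC))
save('w1t.png',cv2.resize(im[0:120,80:240],(800,600),interpolation=cv2.INTER_CUBIC))
for t in ['gauge_rod','rod_rest','guide_tube','slip_pot','reading_block']:
    for r in bot.trace('wrist',t)[:2]:
        m=r['region']; rr,cc=np.nonzero(m&(d>0)); P=world(c,d,rr,cc)
        print(t,round(r['score'],2),np.round(r['box']),len(rr),np.round(np.percentile(P,[2,50,98],axis=0),3).tolist())
        if t=='gauge_rod':
            Q=ray_z(c,np.stack([cc,rr],-1),0.075); q=Q[:,:2]; mu=q.mean(0); v=np.linalg.svd(q-mu)[2][0]; v*=np.sign(v[1]); s=(q-mu)@v; print('rod',mu,v,np.degrees(np.arctan2(v[1],v[0])),mu+v*s.min(),mu+v*s.max(),s.max()-s.min())
for t,zz in [('gauge_rod',.07),('collar_face',.07),('rod_tip',.07),('guide_tube',.135),('reading_block',0)]:
    for r in bot.tip_of('wrist',t)[:2]:
        px=np.array(r['centre'])[::-1]; print(t,round(r['score'],2),np.round(px,1),np.round(ray_z(c,px,zz),4))
E
```

```text
0.009606181226565605
gauge_rod 0.61 [294. 154. 322. 310.] 1422 [[0.592, -0.303, 0.015], [0.62, -0.219, 0.076], [0.659, -0.096, 0.084]]
rod [ 0.62286644 -0.20873733] [0.29680969 0.95493665] 72.73391393443822 [ 0.59045564 -0.31301378] [ 0.65965746 -0.09036824] 0.23315216358547
gauge_rod 0.52 [123.   0. 250.  67.] 4119 [[0.503, 0.042, 0.002], [0.538, 0.093, 0.087], [0.604, 0.111, 0.145]]
rod [0.53946121 0.08645936] [0.996024   0.08908533] 5.110988769356439 [0.46652357 0.07993575] [0.62396814 0.09401774] 0.15807306959758177
rod_rest 0.79 [282. 146. 332. 316.] 4656 [[0.576, -0.305, 0.013], [0.63, -0.188, 0.015], [0.678, -0.088, 0.087]]
rod_rest 0.7 [154. 177. 222. 245.] 3906 [[0.4, -0.198, 0.006], [0.451, -0.144, 0.026], [0.498, -0.097, 0.028]]
guide_tube 0.56 [124.   1. 168.  65.] 1582 [[0.501, 0.04, 0.101], [0.525, 0.062, 0.127], [0.539, 0.094, 0.147]]
slip_pot 0.81 [121.   0. 247.  64.] 4093 [[0.504, 0.042, 0.007], [0.538, 0.093, 0.088], [0.605, 0.11, 0.145]]
reading_block 0.87 [151. 178. 221. 245.] 3854 [[0.4, -0.196, 0.008], [0.451, -0.144, 0.026], [0.498, -0.097, 0.028]]
reading_block 0.7 [107. 356. 152. 400.] 1241 [[0.206, -0.48, 0.009], [0.256, -0.44, 0.027], [0.283, -0.4, 0.029]]
collar_face 0.57 [303.8 237.6] [[ 0.6243 -0.2033  0.07  ]]
rod_tip 0.87 [313.3 153.4] [[ 0.6608 -0.0906  0.07  ]]
guide_tube 0.95 [138.9  54.5] [[0.5129 0.0463 0.135 ]]
guide_tube 0.39 [298.5 273. ] [[ 0.6168 -0.2205  0.135 ]]
reading_block 0.76 [121.8 370.1] [[ 0.2193 -0.43    0.    ]]
reading_block 0.73 [192.8 207.2] [[ 0.451  -0.1452  0.    ]]
```

View pics/w1c.png

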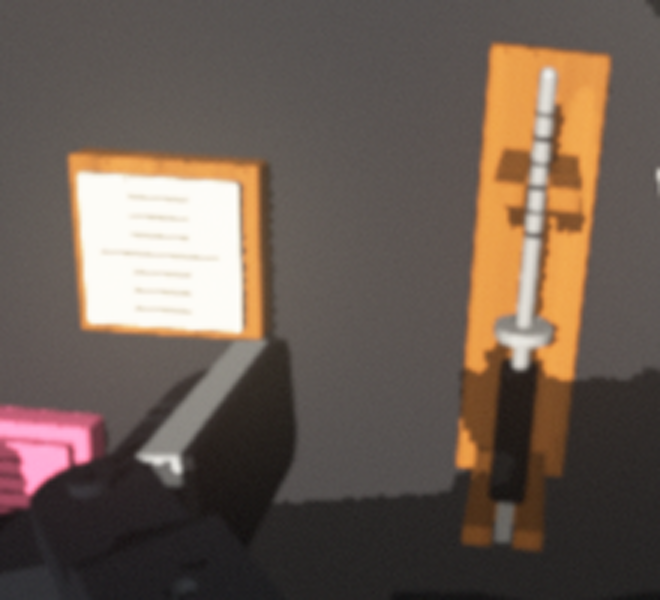

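View pics/w1t.png

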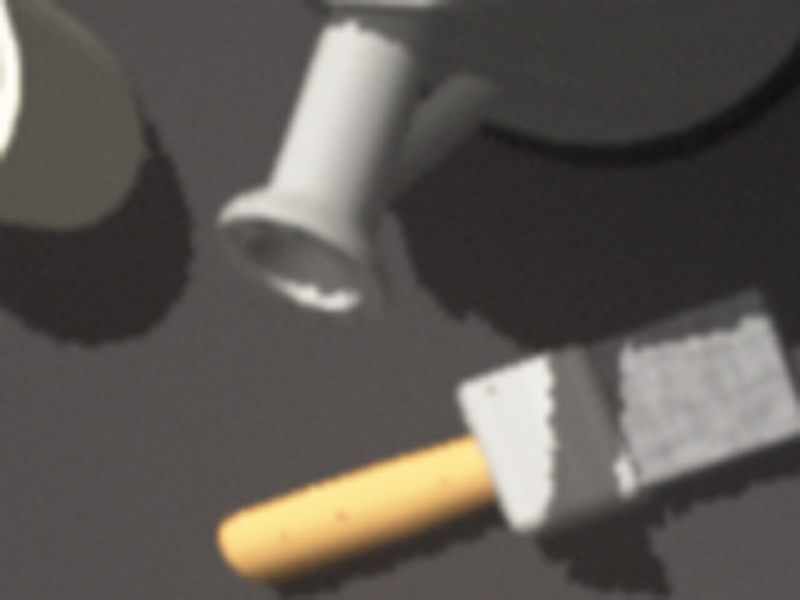

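```bash
cat > w.py <<'E'
import sys
from h import *
tag=sys.argv[1]
bot.observe(); s=bot.observe(); c=bot.get_calibration('wrist'); im,d=bot.grab_frame('wrist'); save(tag+'.png',im)
c2=bot.get_calibration('wrist'); print('shift',np.abs(c2['origin']-c['origin']).max(), s['position'],s['tool_rot'],s['clock'])
import pickle; pickle.dump((c,im,d),open(tag+'.pkl','wb'))
for t in ['gauge_rod']:
    for r in bot.trace('wrist',t)[:1]:
        m=r['region']; rr,cc=np.nonzero(m&(d>0)); 
        Q=ray_z(c,np.stack([cc,rr],-1),0.073); q=Q[:,:2]; mu=q.mean(0); v=np.linalg.svd(q-mu)[2][0]; v*=np.sign(v[1]); ss=(q-mu)@v; print('rod',mu,v,np.degrees(np.arctan2(v[1],v[0])),mu+v*ss.min(),mu+v*ss.max(),ss.max()-ss.min())
for t,zz in [('gauge_rod',.07),('collar_face',.07),('rod_tip',.07),('guide_tube',.135),('tile_top',.025),('reading_block',0)]:
    for r in bot.tip_of('wrist',t)[:2]:
        px=np.array(r['centre'])[::-1]; print(t,round(r['score'],2),np.round(px,1),np.round(ray_z(c,px,zz),4))
E
python3 w.py w2
```

```text
shift 0.00021644065161438575 [ 0.66214281 -0.09976818  0.31127585] [-3.14156096e+00 -1.51885028e-04  1.39217768e+00] 4.25
rod [ 0.62522406 -0.20238254] [0.2805485  0.95983985] 73.70705638245344 [ 0.59554722 -0.30391582] [ 0.66130218 -0.07894854] 0.2343800109423262
gauge_rod 0.81 [301.9 274.5] [[ 0.6151 -0.2455  0.07  ]]
collar_face 0.63 [302.8 237.1] [[ 0.6274 -0.1884  0.07  ]]
rod_tip 0.87 [313.7 153.4] [[ 0.6634 -0.0765  0.07  ]]
tile_top 0.9 [116.4 384.1] [[ 0.2339 -0.4286  0.025 ]]
tile_top 0.86 [126.4 298.2] [[ 0.313  -0.2617  0.025 ]]
reading_block 0.84 [135.8 290.2] [[ 0.3136 -0.2627  0.    ]]
reading_block 0.55 [123.1 368.5] [[ 0.2337 -0.4187  0.    ]]
```

```bash
python3 -m inch '[{"dx":-50,"dy":-7.5,"dz":40,"rx":0,"ry":0,"rz":0,"hand":-0.4},{"dx":-50,"dy":-7.5,"dz":50,"rx":0,"ry":0,"rz":0,"hand":-0.4},{"dx":-51.5,"dy":-7.5,"dz":40,"rx":0,"ry":0,"rz":0,"hand":-0.4},{"dx":0,"dy":0,"dz":40,"rx":0,"ry":0,"rz":0.102,"hand":-0.4},{"dx":0,"dy":0,"dz":0,"rx":0,"ry":0,"rz":0,"hand":-0.4},{"dx":0,"dy":0,"dz":0,"rx":0,"ry":0,"rz":0,"hand":-0.4}]'; python3 w.py w3
```

```text
clock: 5.25
position: [0.6257, -0.2083, 0.1753]
tool_rot: [-3.141, -0.0, 1.292]
force: [1.0, 0.1, -0.2]
grip_width: 0.0596
shift 0.001061750553181029 [ 0.6256736  -0.20831263  0.17529761] [-3.14113697e+00 -1.23679879e-04  1.29222907e+00] 5.25
rod [ 0.62759449 -0.19480405] [0.28224032 0.95934373] 73.60604038913155 [ 0.59568027 -0.30328149] [ 0.66177132 -0.07863593] 0.23416586343783233
gauge_rod 0.83 [314.3 239.9] [[ 0.6133 -0.2457  0.07  ]]
collar_face 0.78 [314.2 179.3] [[ 0.6287 -0.1919  0.07  ]]
rod_tip 0.95 [315.5  22.3] [[ 0.6628 -0.0769  0.07  ]]
tile_top 0.89 [ 69.8 308.9] [[ 0.3143 -0.2691  0.025 ]]
tile_top 0.81 [128.6 167.6] [[ 0.4503 -0.138   0.025 ]]
reading_block 0.93 [ 82.2 292.1] [[ 0.3123 -0.2626  0.    ]]
reading_block 0.57 [140.3 168.4] [[ 0.4456 -0.1419  0.    ]]
```

View pics/w3.png

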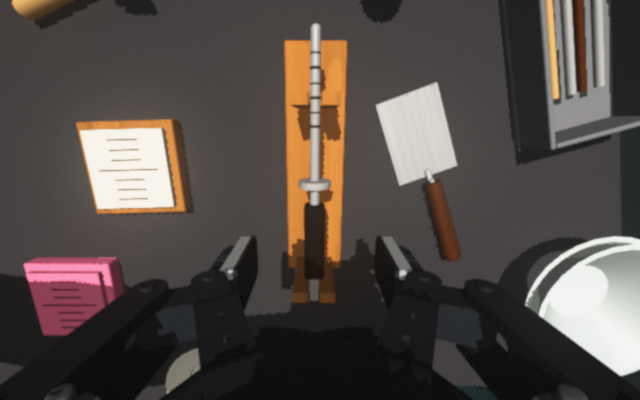

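```bash
python3 -m inch '[{"dx":-39,"dy":-2,"dz":0,"rx":0,"ry":0,"rz":0.005,"hand":-0.4},{"dx":0,"dy":0,"dz":40,"rx":0,"ry":0,"rz":0,"hand":-0.4},{"dx":0,"dy":0,"dz":40,"rx":0,"ry":0,"rz":0,"hand":-0.4},{"dx":0,"dy":0,"dz":25,"rx":0,"ry":0,"rz":0,"hand":-0.4},{"dx":0,"dy":0,"dz":19,"rx":0,"ry":0,"rz":0,"hand":-0.4},{"dx":0,"dy":0,"dz":0,"rx":0,"ry":0,"rz":0,"hand":-0.4},{"dx":0,"dy":0,"dz":0,"rx":0,"ry":0,"rz":0,"hand":-0.4}]' 60; python3 w.py w4
```

```text
clock: 6.35
position: [0.6126, -0.2462, 0.0513]
tool_rot: [3.141, 0.0, 1.284]
force: [0.7, 0.2, 1.1]
grip_width: 0.0597
shift 0.0005852743039722608 [ 0.61261281 -0.24617236  0.05132678] [3.14133810e+00 2.01450177e-04 1.28379236e+00] 6.35
rod [ 0.62275389 -0.21227145] [0.28156461 0.95954227] 73.64639229322908 [ 0.60368891 -0.27724288] [ 0.64325829 -0.14239464] 0.14053391402450227
collar_face 0.64 [318.9 145.1] [[ 0.6297 -0.1924  0.07  ]]
reading_block 0.77 [ 24.9 135.8] [[ 0.4484 -0.1391  0.    ]]
```

View pics/w4.png

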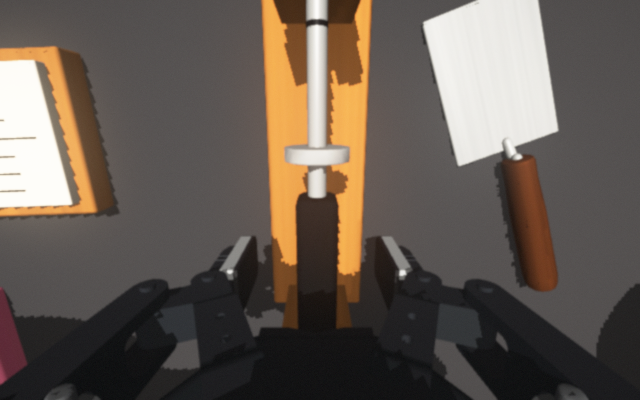

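The grip is centred between the fingers (rod at column 317), so I close and lift.

```bash
python3 -m inch '[{"dx":0,"dy":0,"dz":0,"rx":0,"ry":0,"rz":0,"hand":1},{"dx":0,"dy":0,"dz":0,"rx":0,"ry":0,"rz":0,"hand":1},{"dx":0,"dy":0,"dz":0,"rx":0,"ry":0,"rz":0,"hand":1},{"dx":0,"dy":0,"dz":0,"rx":0,"ry":0,"rz":0,"hand":1},{"dx":0,"dy":0,"dz":0,"rx":0,"ry":0,"rz":0,"hand":1},{"dx":0,"dy":0,"dz":0,"rx":0,"ry":0,"rz":0,"hand":1}]' 70
```

```text
clock: 7.35
position: [0.6125, -0.246, 0.0508]
tool_rot: [3.141, 0.0, 1.284]
force: [-0.2, -0.1, 5.2]
grip_width: 0.0166
```

```bash
python3 -m inch '[{"dx":0,"dy":0,"dz":-15,"rx":0,"ry":0,"rz":0,"hand":1},{"dx":0,"dy":0,"dz":-25,"rx":0,"ry":0,"rz":0,"hand":1},{"dx":0,"dy":0,"dz":-40,"rx":0,"ry":0,"rz":0,"hand":1},{"dx":0,"dy":0,"dz":-40,"rx":0,"ry":0,"rz":0,"hand":1},{"dx":0,"dy":0,"dz":-40,"rx":0,"ry":0,"rz":0,"hand":1},{"dx":0,"dy":0,"dz":-40,"rx":0,"ry":0,"rz":0,"hand":1},{"dx":0,"dy":-30,"dz":0,"rx":0,"ry":0,"rz":0,"hand":1},{"dx":0,"dy":-40,"dz":0,"rx":0,"ry":0,"rz":0,"hand":1},{"dx":0,"dy":-40,"dz":0,"rx":0,"ry":0,"rz":0,"hand":1},{"dx":0,"dy":0,"dz":0,"rx":0,"ry":0,"rz":0,"hand":1}]'; python3 w.py w5
```

```text
clock: 8.35
position: [0.5025, -0.214, 0.2511]
tool_rot: [-3.139, -0.001, 1.282]
force: [1.3, 0.7, -1.2]
grip_width: 0.0169
shift 0.002323676051198098 [ 0.50248644 -0.21395274  0.25113276] [-3.13930449e+00 -1.32664570e-03  1.28226031e+00] 8.35
rod [ 0.49659579 -0.23037088] [0.28638091 0.95811585] 73.35859000182934 [ 0.44536281 -0.40177591] [ 0.5520286 -0.0449149] 0.37246123275078047
gauge_rod 0.81 [316.4 263.7] [[ 0.4733 -0.3124  0.07  ]]
tile_top 0.93 [258.6 125.5] [[ 0.4518 -0.1376  0.025 ]]
tile_top 0.84 [193.3 248.4] [[ 0.3125 -0.2656  0.025 ]]
reading_block 0.76 [192.  340.2] [[ 0.2346 -0.4202  0.    ]]
reading_block 0.67 [200.5 238.4] [[ 0.3143 -0.2619  0.    ]]
```

View pics/w5.png

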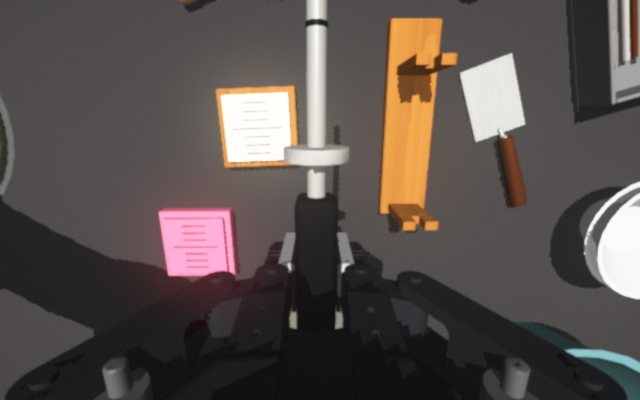

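```bash
python3 -m inch '[{"dx":25,"dy":-25,"dz":0,"rx":0,"ry":0,"rz":0,"hand":1},{"dx":33,"dy":-30,"dz":0,"rx":0,"ry":0,"rz":0,"hand":1},{"dx":30,"dy":-28,"dz":0,"rx":0,"ry":0,"rz":0,"hand":1},{"dx":10,"dy":-11,"dz":0,"rx":0,"ry":0,"rz":0,"hand":1},{"dx":0,"dy":0,"dz":0,"rx":0,"ry":0,"rz":0,"hand":1},{"dx":0,"dy":0,"dz":0,"rx":0,"ry":0,"rz":0,"hand":1},{"dx":0,"dy":0,"dz":0,"rx":0,"ry":0,"rz":0,"hand":1}]'; python3 w.py w6; python3 - <<'E'
import pickle
from h import *
for n in ['side','scene']:
    im,d=bot.grab_frame(n); save(n+'6.png',im); pickle.dump((bot.get_calibration(n),im,d),open(n+'6.pkl','wb'))
E
```

```text
clock: 9.45
position: [0.445, -0.095, 0.2506]
tool_rot: [3.141, 0.001, 1.283]
force: [0.7, -0.6, -1.0]
grip_width: 0.0169
shift 7.181543410617053e-05 [ 0.44496616 -0.09504701  0.2506383 ] [3.14132922e+00 5.17956057e-04 1.28272192e+00] 9.45
rod [ 0.44002091 -0.10991088] [0.28508074 0.95850351] 73.43632520263402 [ 0.38805603 -0.28462812] [0.49455018 0.07342838] 0.3735578420497763
gauge_rod 0.88 [316.2 268.5] [[ 0.4142 -0.1998  0.07  ]]
collar_face 0.93 [317. 146.] [[ 0.4568 -0.059   0.07  ]]
tile_top 0.66 [331.1 203. ] [[ 0.4526 -0.1384  0.025 ]]
reading_block 0.56 [328.5 198.8] [[ 0.45   -0.1389  0.    ]]
```

View pics/w6.png

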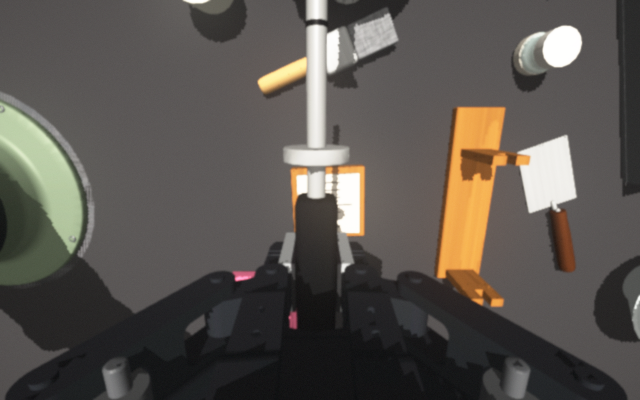

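View pics/side6.png

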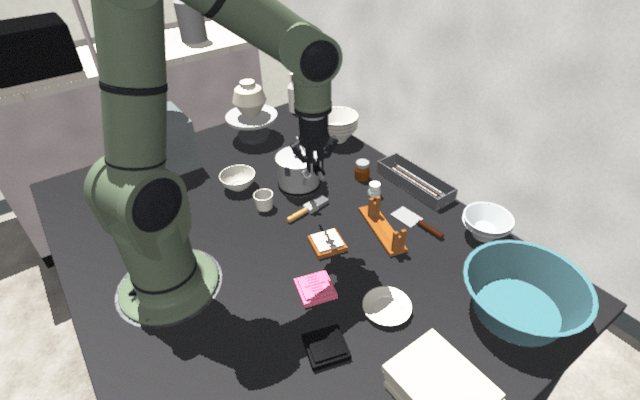

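```bash
python3 -m inch '[{"dx":30,"dy":-15,"dz":0,"rx":0,"ry":0,"rz":0,"hand":1},{"dx":35,"dy":-15,"dz":0,"rx":0,"ry":0,"rz":0,"hand":1},{"dx":0,"dy":0,"dz":0,"rx":0,"ry":0,"rz":0,"hand":1},{"dx":0,"dy":0,"dz":0,"rx":0,"ry":0,"rz":0,"hand":1},{"dx":0,"dy":0,"dz":0,"rx":0,"ry":0,"rz":0,"hand":1}]'; python3 w.py w7
```

```text
clock: 10.45
position: [0.4342, -0.0239, 0.2507]
tool_rot: [3.141, 0.0, 1.283]
force: [-0.2, -0.6, -1.2]
grip_width: 0.0169
shift 0.00017644634596973574 [ 0.43422895 -0.02392201  0.25072469] [3.14137822e+00 1.49454050e-04 1.28318839e+00] 10.45
rod [ 0.42899571 -0.03959907] [0.28624159 0.95815748] 73.36692105179858 [ 0.37750333 -0.21196329] [0.48402312 0.14459821] 0.3721324660517802
gauge_rod 0.97 [318.8 264.8] [[ 0.4079 -0.1248  0.07  ]]
gauge_rod 0.52 [242.2  47.3] [[0.402  0.1268 0.07  ]]
collar_face 0.68 [319.5 143.2] [[0.4495 0.0143 0.07  ]]
guide_tube 0.78 [383.5  79.6] [[0.5149 0.054  0.135 ]]
tile_top 0.92 [352.8 251.5] [[ 0.4516 -0.1418  0.025 ]]
reading_block 0.6 [346.9 243.5] [[ 0.4465 -0.1396  0.    ]]
reading_block 0.6 [284.7 333.6] [[ 0.3127 -0.2605  0.    ]]
```

View pics/w7.png

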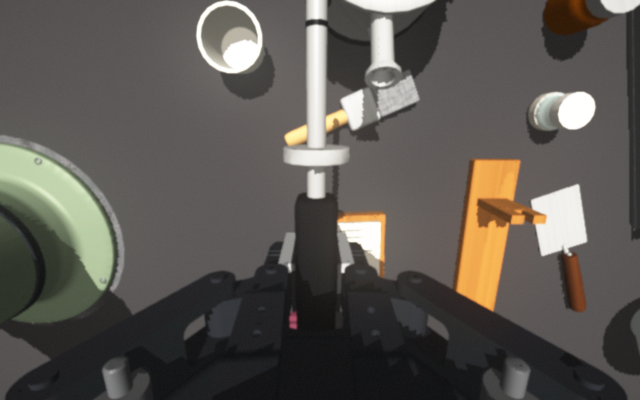

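```bash
cat > ov.py <<'E'
import sys,pickle
from h import *
def axes(psi):
    h=np.array([np.cos(psi),np.sin(psi),0]); a=np.array([*(np.cos(np.pi/6)*h[:2]),-.5]); y=np.array([-h[1],h[0],0]); return a,y,np.cross(a,y)
def over(tag,M,psi,box,S,out):
    c,im,d=pickle.load(open(tag+'.pkl','rb')); x0,y0,x1,y1=box
    v=cv2.resize(im[y0:y1,x0:x1],None,fx=S,fy=S,interpolation=cv2.INTER_CUBIC)
    a,y,z=axes(psi); th=np.linspace(0,2*np.pi,80)
    for r,s0,col in [(.015,0,(255,0,0)),(.010,0,(0,255,0)),(.0095,.05,(0,0,255))]:
        P=np.array(M)+a*s0+r*(np.cos(th)[:,None]*y+np.sin(th)[:,None]*z)
        p=(proj(c,P)-[x0-.5,y0-.5])*S-.5
        cv2.polylines(v,[np.round(p).astype(int)],True,col,1)
    save(out,v)
if __name__=='__main__':
    M=[float(sys.argv[1]),float(sys.argv[2]),.135]; psi=np.radians(float(sys.argv[3]))
    over('w7',M,psi,(340,10,420,100),6,'o7.png'); over('w2',M,psi,(100,0,190,80),7,'o2.png')
E
python3 ov.py .515 .053 73.5; python3 - <<'E'
from h import *
a=cv2.imread('pics/o7.png');b=cv2.imread('pics/o2.png')
h=max(a.shape[0],b.shape[0]); o=np.zeros((h,a.shape[1]+b.shape[1],3),np.uint8); o[:a.shape[0],:a.shape[1]]=a;o[:b.shape[0],a.shape[1]:]=b
print(o.shape); cv2.imwrite('pics/o.png',cv2.resize(o,(800,int(o.shape[0]*800/o.shape[1]))));cv2.imwrite('pics/o7a.png',a)
E
```

```text
(560, 1110, 3)
```

View pics/o7.png

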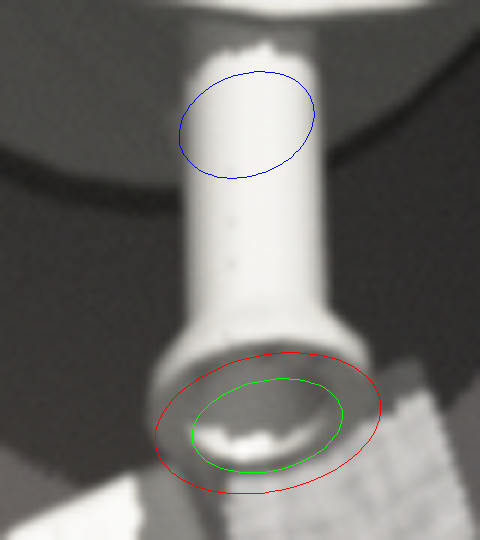

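View pics/o2.png

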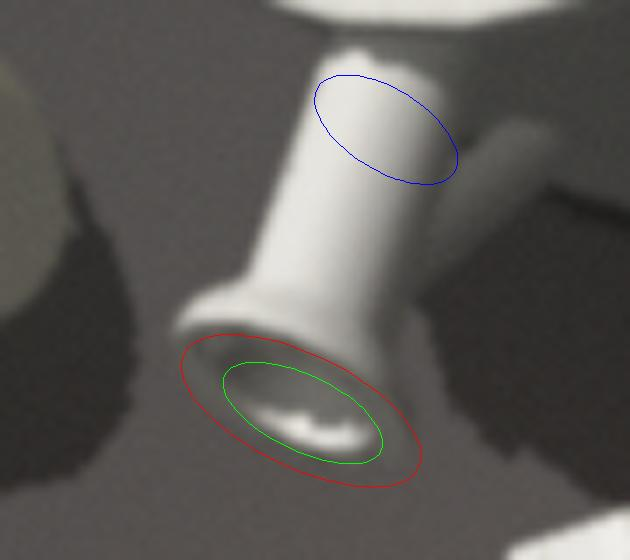

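```bash
python3 ov.py .5145 .0548 70.5
```

```text
(no output)
```

View pics/o7.png

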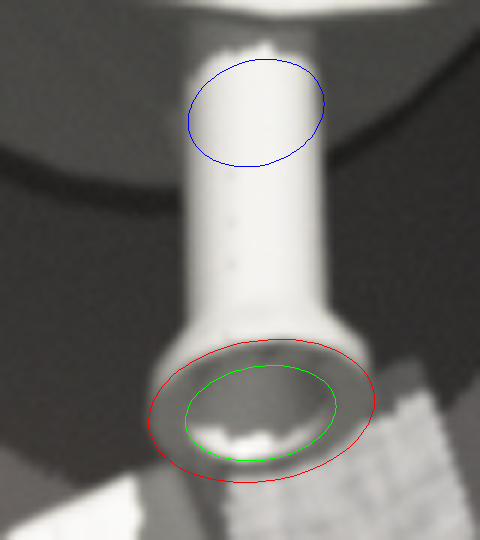

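View pics/o2.png

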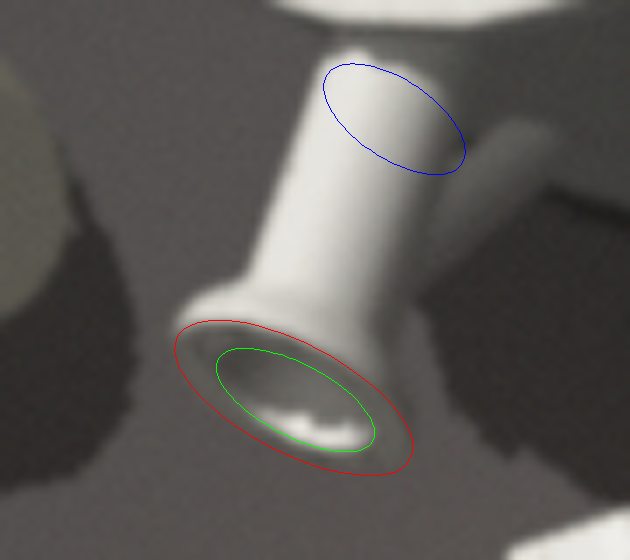

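```bash
python3 - <<'E'
import pickle
from h import *
c,im,d=pickle.load(open('w7.pkl','rb'))
s=bot.observe(); T=R.from_euler('xyz',s['tool_rot']).as_matrix(); p=np.array(s['position'])
for r0,r1,n in [(30,140,'shaft'),(172,190,'neck'),(205,250,'grip'),(148,160,'collar')]:
    rr,cc=np.mgrid[r0:r1,312:322]; rr=rr.ravel();cc=cc.ravel()
    Q=(world(c,d,rr,cc)-p)@T; f=np.polyfit(Q[:,0],Q[:,2],1)
    print(n,np.round(np.percentile(Q,[2,50,98],axis=0)*1000,1).tolist(),'slope deg',np.degrees(np.arctan(f[0])))
# lateral axis of shaft: mask by depth
Z=[]
for r in range(5,140,5):
    k=np.nonzero((d[r,290:345]<0.17)&(d[r,290:345]>0))[0]+290
    if len(k)>3:
        q=(world(c,d,np.full(len(k),r),k)-p)@T; Z.append((q[:,0].mean(),q[:,1].min()/2+q[:,1].max()/2))
Z=np.array(Z); print(len(Z)); 
if len(Z)>3: f=np.polyfit(Z[:,0],Z[:,1],1); print('yaw deg',np.degrees(np.arctan(f[0])),'y0 mm',f[1]*1000)
E
```

```text
shaft [[59.6, -1.4, -24.6], [79.1, 0.1, -23.1], [97.3, 2.1, -21.8]] slope deg 1.8416759013165636
neck [[38.4, -1.5, -24.6], [42.0, 0.1, -23.2], [45.6, 2.2, -21.7]] slope deg -63.60731335892267
grip [[13.8, -1.5, -29.4], [23.5, 0.1, -28.3], [32.6, 2.2, -27.1]] slope deg -28.271209125674773
collar [[52.1, -1.4, -34.0], [54.2, 0.1, -32.7], [55.5, 2.0, -24.5]] slope deg -75.66006630685894
27
yaw deg 0.38331150858028146 y0 mm -0.4972012255992607
```

```bash
cat > plan.py <<'E'
import sys
from h import *
def target(s,M=(.5142,.0545,.135),psi=71.0):
    p=np.radians(psi); h=np.array([np.cos(p),np.sin(p),0]); a=np.cos(np.pi/6)*h+np.array([0,0,-.5])
    y=np.array([h[1],-h[0],0]); z=np.cross(a,y); T=np.stack([a,y,z],1)
    return np.array(M)-a*(.056+s)+.019*z, T
if __name__=='__main__':
    o=bot.observe(); P=np.array(o['position']); C=R.from_euler('xyz',o['tool_rot']).as_matrix()
    for s in map(float,sys.argv[1:]):
        p,T=target(s); print('s',s,'TCP',np.round(p,4),'d_tool mm',np.round((p-P)@C*1000,1),'rotvec',np.round(R.from_matrix(C.T@T).as_rotvec(),4),'in target axes',np.round((p-P)@T*1000,1),'force',np.round(o['force'],1),o['clock'])
E
python3 plan.py .16 .12
```

```text
s 0.16 TCP [ 0.4502 -0.1314  0.2265] d_tool mm [-98.8  46.   24.1] rotvec [ 0.0115 -0.5234  0.0431] in target axes [-71.7  50.3  69.2] force [ 0.7 -0.7 -1.5] 10.85
s 0.12 TCP [ 0.4615 -0.0986  0.2065] d_tool mm [-64.2  47.5  44.1] rotvec [ 0.0115 -0.5234  0.0431] in target axes [-31.7  50.3  69.2] force [ 0.7 -0.7 -1.5] 10.85
```

```bash
python3 -m inch '[{"dx":-25,"dy":11,"dz":3,"rx":0,"ry":0,"rz":0,"hand":1},{"dx":-40,"dy":18,"dz":8,"rx":0,"ry":0,"rz":0,"hand":1},{"dx":-33.8,"dy":17,"dz":13.1,"rx":0,"ry":0,"rz":0,"hand":1},{"dx":0,"dy":0,"dz":0,"rx":0.003,"ry":-0.105,"rz":0.009,"hand":1},{"dx":0,"dy":0,"dz":0,"rx":0.003,"ry":-0.105,"rz":0.009,"hand":1},{"dx":0,"dy":0,"dz":0,"rx":0.002,"ry":-0.105,"rz":0.009,"hand":1},{"dx":0,"dy":0,"dz":0,"rx":0.002,"ry":-0.105,"rz":0.008,"hand":1},{"dx":0,"dy":0,"dz":0,"rx":0.002,"ry":-0.103,"rz":0.008,"hand":1},{"dx":0,"dy":0,"dz":0,"rx":0,"ry":0,"rz":0,"hand":1},{"dx":0,"dy":0,"dz":0,"rx":0,"ry":0,"rz":0,"hand":1}]'; python3 plan.py .16; python3 - <<'E'
import pickle
from h import *
for n in ['side','scene','wrist']:
    im,d=bot.grab_frame(n); save(n+'8.png',im); pickle.dump((bot.get_calibration(n),im,d),open(n+'8.pkl','wb'))
    x={'side':(250,110,370,210),'scene':(270,130,430,250),'wrist':(0,0,640,400)}[n]
    v=im[x[1]:x[3],x[0]:x[2]]; save(n+'8c.png',cv2.resize(v,(640,int(640*v.shape[0]/v.shape[1])),interpolation=cv2.INTER_CUBIC))
    for t in ['rod_tip','guide_tube','collar_face']: print(n,t,[(round(r['score'],2),np.round(r['centre'],1)) for r in bot.tip_of(n,t)[:2]])
E
```

```text
clock: 11.85
position: [0.4503, -0.131, 0.2263]
tool_rot: [-3.14, 0.522, 1.242]
force: [-0.1, -1.3, -0.8]
grip_width: 0.0169
s 0.16 TCP [ 0.4502 -0.1314  0.2265] d_tool mm [-0.5  0.1 -0. ] rotvec [-0.0006 -0.0017  0.002 ] in target axes [-0.5  0.1 -0. ] force [-0.1 -1.3 -0.8] 11.85
side rod_tip [(0.39, array([174.8, 311.5]))]
side guide_tube [(0.51, array([174.9, 305.5])), (0.47, array([211.9, 303.8]))]
side collar_face [(0.65, array([177.9, 320. ]))]
scene rod_tip [(0.64, array([200.8, 342.9]))]
scene guide_tube [(0.69, array([206.5, 346.4]))]
scene collar_face [(0.79, array([170.5, 314.4]))]
wrist rod_tip []
wrist guide_tube []
wrist collar_face [(0.95, array([144.1, 316.2]))]
```

View pics/side8c.png

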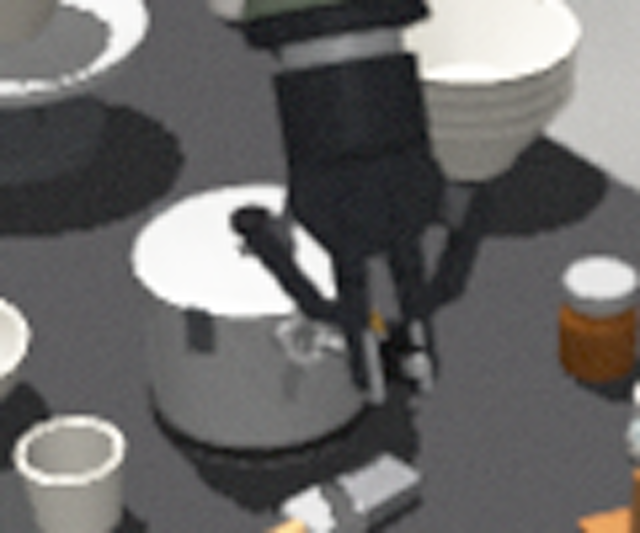

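View pics/scene8c.png

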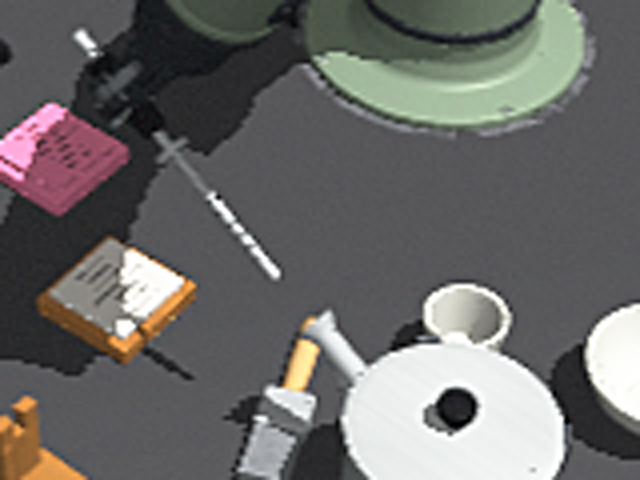

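View pics/wrist8c.png

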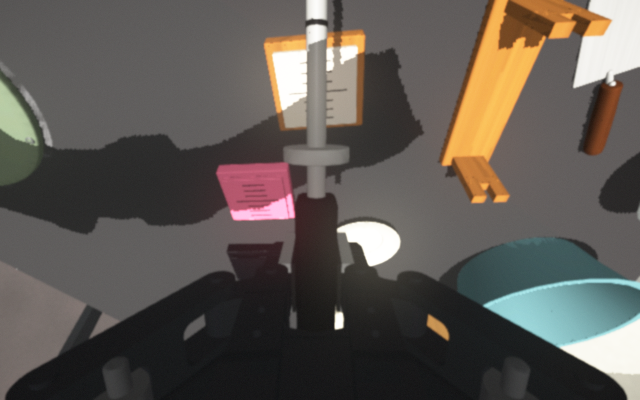

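The scene view has the shaft line (170,150)→(278,275) running straight into the mouth at (322,327), in line with the tube. I advance to just short of the mouth.

```bash
python3 -m inch '[{"dx":12,"dy":0,"dz":0,"rx":0,"ry":0,"rz":0,"hand":1},{"dx":14,"dy":0,"dz":0,"rx":0,"ry":0,"rz":0,"hand":1},{"dx":10,"dy":0,"dz":0,"rx":0,"ry":0,"rz":0,"hand":1},{"dx":0,"dy":0,"dz":0,"rx":0,"ry":0,"rz":0,"hand":1},{"dx":0,"dy":0,"dz":0,"rx":0,"ry":0,"rz":0,"hand":1}]'; python3 plan.py .12; python3 - <<'E'
import pickle
from h import *
for n in ['side','scene']:
    im,d=bot.grab_frame(n); pickle.dump((bot.get_calibration(n),im,d),open(n+'9.pkl','wb'))
    x={'side':(280,150,340,200),'scene':(310,170,390,230)}[n]
    v=im[x[1]:x[3],x[0]:x[2]]; save(n+'9c.png',cv2.resize(v,(640,int(640*v.shape[0]/v.shape[1])),interpolation=cv2.INTER_CUBIC))
E
```

```text
clock: 12.95
position: [0.4604, -0.1016, 0.2084]
tool_rot: [-3.14, 0.524, 1.241]
force: [-0.5, -1.4, -1.8]
grip_width: 0.0169
s 0.12 TCP [ 0.4615 -0.0986  0.2065] d_tool mm [3.7 0.1 0. ] rotvec [-0.0005  0.0003  0.0015] in target axes [3.7 0.1 0. ] force [-0.5 -1.4 -1.8] 12.95
```

View pics/side9c.png

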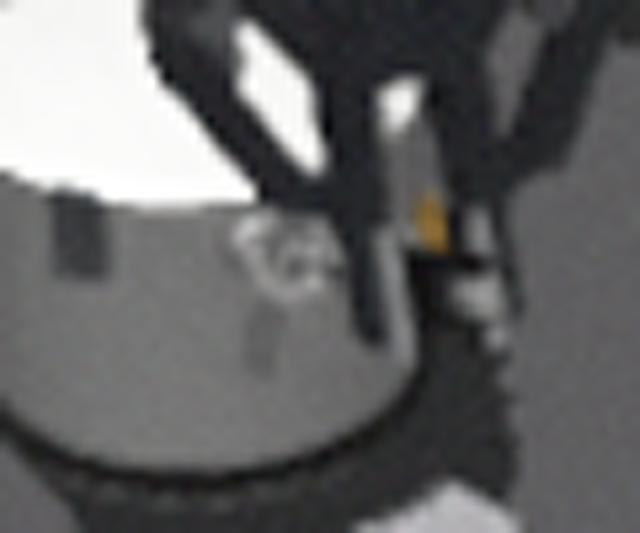

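View pics/scene9c.png

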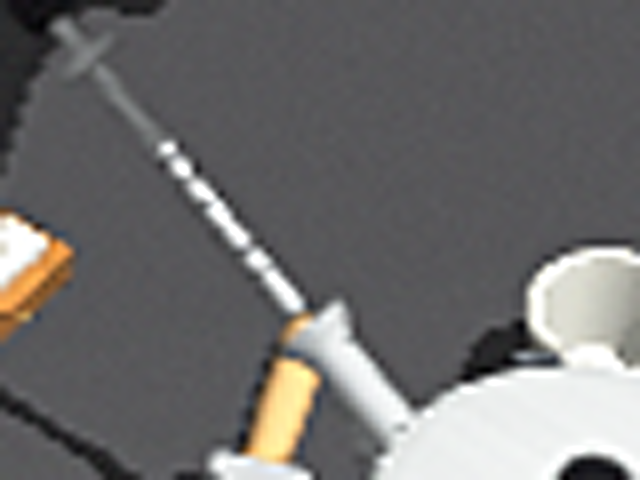

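The tip sits at the rim centre in both views: (305,315) in the scene crop and about (290,255) in the side crop. I enter slowly.

```bash
python3 -m inch '[{"dx":4,"dy":0,"dz":0,"rx":0,"ry":0,"rz":0,"hand":1},{"dx":4,"dy":0,"dz":0,"rx":0,"ry":0,"rz":0,"hand":1},{"dx":3,"dy":0,"dz":0,"rx":0,"ry":0,"rz":0,"hand":1},{"dx":3,"dy":0,"dz":0,"rx":0,"ry":0,"rz":0,"hand":1}]'; python3 plan.py 0.0
```

```text
clock: 13.45
position: [0.4644, -0.0899, 0.2014]
tool_rot: [-3.141, 0.523, 1.24]
force: [-0.5, -0.5, -1.3]
grip_width: 0.017
s 0.0 TCP [ 4.953e-01 -3.000e-04  1.465e-01] d_tool mm [109.5   0.2   0.2] rotvec [-0.0003 -0.0005  0.0011] in target axes [109.5   0.    0.2] force [-0.5 -0.5 -1.3] 13.45
```

```bash
python3 -m inch '[{"dx":5,"dy":0,"dz":0,"rx":0,"ry":0,"rz":0,"hand":1},{"dx":5,"dy":0,"dz":0,"rx":0,"ry":0,"rz":0,"hand":1},{"dx":5,"dy":0,"dz":0,"rx":0,"ry":0,"rz":0,"hand":1}]'; python3 plan.py 0.0
```

```text
clock: 13.75
position: [0.4687, -0.0775, 0.1938]
tool_rot: [-3.141, 0.523, 1.24]
force: [-0.2, 0.5, -1.5]
grip_width: 0.0167
s 0.0 TCP [ 4.953e-01 -3.000e-04  1.465e-01] d_tool mm [94.3  0.2  0.2] rotvec [-0.0004 -0.0005  0.0011] in target axes [94.3  0.1  0.1] force [-0.2  0.5 -1.5] 13.75
```

```bash
python3 -m inch '[{"dx":6,"dy":0,"dz":0,"rx":0,"ry":0,"rz":0,"hand":1},{"dx":7,"dy":0,"dz":0,"rx":0,"ry":0,"rz":0,"hand":1},{"dx":7,"dy":0,"dz":0,"rx":0,"ry":0,"rz":0,"hand":1}]'; python3 plan.py 0.0; python3 w.py w10 >/dev/null
```

```text
clock: 14.05
position: [0.4744, -0.0609, 0.1838]
tool_rot: [-3.141, 0.523, 1.24]
force: [0.7, 0.2, -1.1]
grip_width: 0.0168
s 0.0 TCP [ 4.953e-01 -3.000e-04  1.465e-01] d_tool mm [74.1  0.2  0.2] rotvec [-0.0004 -0.0005  0.0011] in target axes [74.1  0.1  0.2] force [ 0.7  0.2 -1.1] 14.05
```

View pics/w10.png

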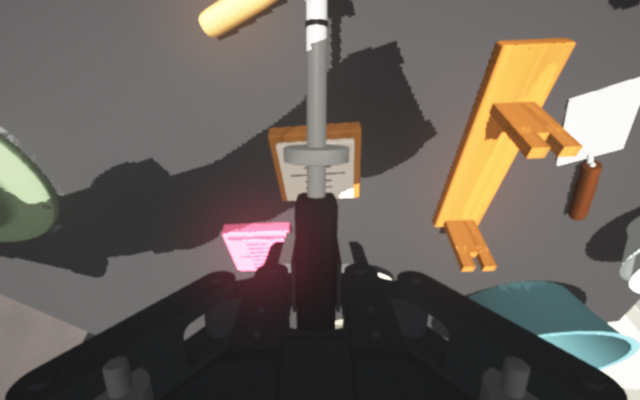

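No contact forces, and the collar is unchanged at (316,155), so the rod hasn't slipped. I continue.

```bash
python3 -m inch '[{"dx":8,"dy":0,"dz":0,"rx":0,"ry":0,"rz":0,"hand":1},{"dx":8,"dy":0,"dz":0,"rx":0,"ry":0,"rz":0,"hand":1},{"dx":8,"dy":0,"dz":0,"rx":0,"ry":0,"rz":0,"hand":1}]'; python3 plan.py 0.0
```

```text
clock: 14.75
position: [0.4812, -0.041, 0.1716]
tool_rot: [-3.141, 0.523, 1.241]
force: [-0.6, 0.7, -0.5]
grip_width: 0.0165
s 0.0 TCP [ 4.953e-01 -3.000e-04  1.465e-01] d_tool mm [49.8  0.2  0.2] rotvec [-0.0003 -0.0006  0.0013] in target axes [49.8  0.1  0.2] force [-0.6  0.7 -0.5] 14.75
```

```bash
python3 w.py w11 >/dev/null
```

```text
(no output)
```

View pics/w11.png

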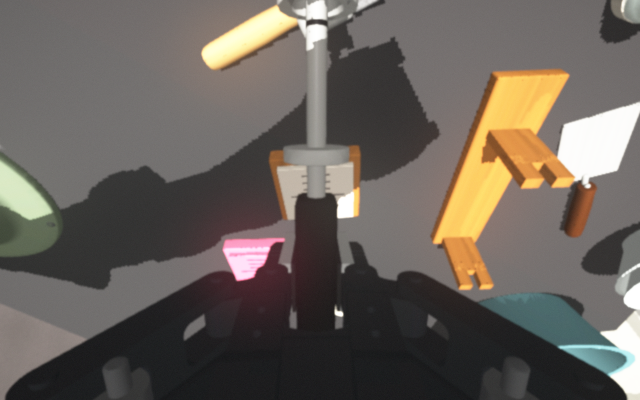

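The rim is now visible at (317,5), concentric with the shaft. I continue 25 mm.

```bash
python3 -m inch '[{"dx":8,"dy":0,"dz":0,"rx":0,"ry":0,"rz":0,"hand":1},{"dx":8,"dy":0,"dz":0,"rx":0,"ry":0,"rz":0,"hand":1},{"dx":8,"dy":0,"dz":0,"rx":0,"ry":0,"rz":0,"hand":1}]'; python3 plan.py 0.0; python3 w.py w12 >/dev/null
```

```text
clock: 15.45
position: [0.4879, -0.0213, 0.1596]
tool_rot: [-3.141, 0.523, 1.241]
force: [0.2, -0.1, -1.0]
grip_width: 0.0169
s 0.0 TCP [ 4.953e-01 -3.000e-04  1.465e-01] d_tool mm [25.8  0.2  0.2] rotvec [-0.0003 -0.0006  0.0014] in target axes [25.8  0.2  0.2] force [ 0.2 -0.1 -1. ] 15.45
```

View pics/w12.png

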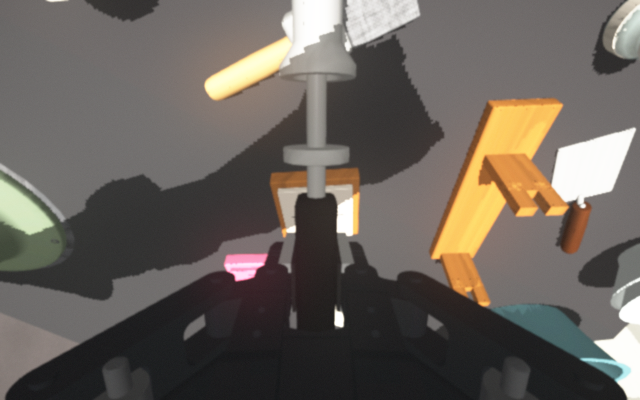

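```bash
python3 -m inch '[{"dx":7,"dy":0,"dz":0,"rx":0,"ry":0,"rz":0,"hand":1},{"dx":7,"dy":0,"dz":0,"rx":0,"ry":0,"rz":0,"hand":1},{"dx":4,"dy":0,"dz":0,"rx":0,"ry":0,"rz":0,"hand":1},{"dx":0,"dy":0,"dz":0,"rx":0,"ry":0,"rz":0,"hand":1}]'; python3 plan.py 0.0; python3 w.py w13 >/dev/null
```

```text
clock: 16.25
position: [0.4928, -0.0067, 0.1507]
tool_rot: [-3.14, 0.523, 1.241]
force: [-0.3, 0.7, -2.1]
grip_width: 0.017
s 0.0 TCP [ 4.953e-01 -3.000e-04  1.465e-01] d_tool mm [8.  0.3 0.1] rotvec [-0.0002 -0.0002  0.002 ] in target axes [8.  0.3 0.1] force [-0.3  0.7 -2.1] 16.25
```

View pics/w13.png

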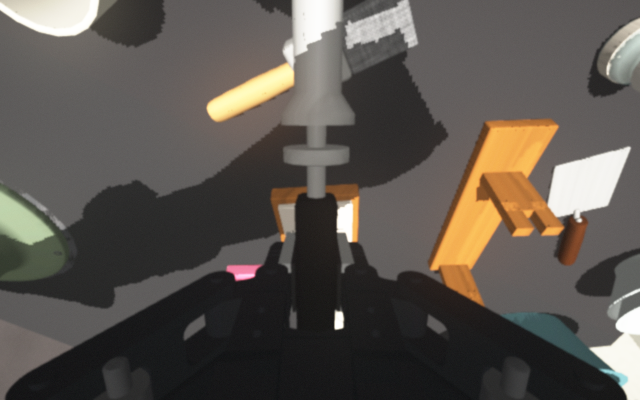

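```bash
python3 -m inch '[{"dx":3,"dy":0,"dz":0,"rx":0,"ry":0,"rz":0,"hand":1},{"dx":2,"dy":0,"dz":0,"rx":0,"ry":0,"rz":0,"hand":1},{"dx":0,"dy":0,"dz":0,"rx":0,"ry":0,"rz":0,"hand":1}]'; python3 plan.py 0.0
python3 -m inch '[{"dx":1,"dy":0,"dz":0,"rx":0,"ry":0,"rz":0,"hand":1},{"dx":0,"dy":0,"dz":0,"rx":0,"ry":0,"rz":0,"hand":1}]'; python3 plan.py 0.0
```

```text
clock: 16.95
position: [0.4942, -0.003, 0.1484]
tool_rot: [-3.141, 0.523, 1.241]
force: [-0.3, -0.2, -0.5]
grip_width: 0.0173
s 0.0 TCP [ 4.953e-01 -3.000e-04  1.465e-01] d_tool mm [3.4 0.2 0.2] rotvec [-0.0003 -0.0004  0.0014] in target axes [3.4 0.2 0.2] force [-0.3 -0.2 -0.5] 16.95
clock: 17.15
position: [0.4944, -0.0024, 0.148]
tool_rot: [-3.141, 0.523, 1.24]
force: [-0.6, -0.3, -1.6]
grip_width: 0.0171
s 0.0 TCP [ 4.953e-01 -3.000e-04  1.465e-01] d_tool mm [2.7 0.2 0.2] rotvec [-0.0004 -0.0004  0.0011] in target axes [2.7 0.2 0.2] force [-0.6 -0.3 -1.6] 17.15
```

```bash
python3 -m inch '[{"dx":1,"dy":0,"dz":0,"rx":0,"ry":0,"rz":0,"hand":1},{"dx":0,"dy":0,"dz":0,"rx":0,"ry":0,"rz":0,"hand":1}]'; python3 plan.py 0.0
python3 -m inch '[{"dx":1,"dy":0,"dz":0,"rx":0,"ry":0,"rz":0,"hand":1},{"dx":0,"dy":0,"dz":0,"rx":0,"ry":0,"rz":0,"hand":1}]'; python3 plan.py 0.0;  python3 w.py w14 >/dev/null
```

```text
clock: 17.35
position: [0.4947, -0.0016, 0.1476]
tool_rot: [-3.141, 0.523, 1.24]
force: [0.4, -0.2, -0.3]
grip_width: 0.017
s 0.0 TCP [ 4.953e-01 -3.000e-04  1.465e-01] d_tool mm [1.7 0.2 0.2] rotvec [-0.0003 -0.0005  0.0011] in target axes [1.7 0.2 0.2] force [ 0.4 -0.2 -0.3] 17.35
clock: 17.55
position: [0.495, -0.0008, 0.1471]
tool_rot: [-3.141, 0.523, 1.24]
force: [0.3, -0.6, -1.1]
grip_width: 0.0166
s 0.0 TCP [ 4.953e-01 -3.000e-04  1.465e-01] d_tool mm [0.7 0.2 0.2] rotvec [-0.0004 -0.0005  0.001 ] in target axes [0.7 0.2 0.2] force [ 0.3 -0.6 -1.1] 17.55
```

View pics/w14.png

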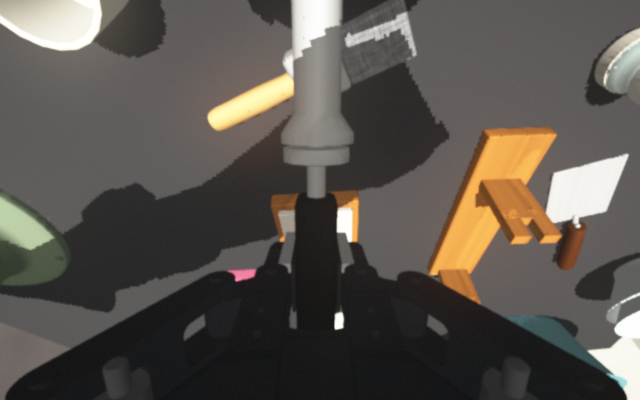

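The collar (row 147) is almost against the rim, with no force yet. I go on in small steps.

```bash
python3 -m inch '[{"dx":0.7,"dy":0,"dz":0,"rx":0,"ry":0,"rz":0,"hand":1},{"dx":0,"dy":0,"dz":0,"rx":0,"ry":0,"rz":0,"hand":1}]'
python3 -m inch '[{"dx":0.5,"dy":0,"dz":0,"rx":0,"ry":0,"rz":0,"hand":1},{"dx":0,"dy":0,"dz":0,"rx":0,"ry":0,"rz":0,"hand":1}]'; python3 plan.py 0.0
```

```text
clock: 18.15
position: [0.4952, -0.0002, 0.1467]
tool_rot: [-3.141, 0.523, 1.24]
force: [-0.3, 0.9, -1.8]
grip_width: 0.0168
clock: 18.35
position: [0.4953, 0.0002, 0.1465]
tool_rot: [-3.141, 0.523, 1.24]
force: [0.5, 0.3, -1.4]
grip_width: 0.0169
s 0.0 TCP [ 4.953e-01 -3.000e-04  1.465e-01] d_tool mm [-0.5  0.2  0.2] rotvec [-0.0003 -0.0005  0.001 ] in target axes [-0.5  0.2  0.2] force [ 0.5  0.3 -1.4] 18.35
```

```bash
python3 -m inch '[{"dx":0.5,"dy":0,"dz":0,"rx":0,"ry":0,"rz":0,"hand":1},{"dx":0,"dy":0,"dz":0,"rx":0,"ry":0,"rz":0,"hand":1}]'
python3 -m inch '[{"dx":0.5,"dy":0,"dz":0,"rx":0,"ry":0,"rz":0,"hand":1},{"dx":0,"dy":0,"dz":0,"rx":0,"ry":0,"rz":0,"hand":1}]'; python3 plan.py 0.0;python3 w.py w15 >/dev/null; python3 - <<'E'
import pickle
from h import *
c,im,d=pickle.load(open('w15.pkl','rb')); save('w15c.png',cv2.resize(im[100:190,260:380],(800,600),interpolation=cv2.INTER_CUBIC))
E
```

```text
clock: 18.55
position: [0.4954, 0.0005, 0.1463]
tool_rot: [-3.141, 0.523, 1.24]
force: [-0.1, -0.5, 0.3]
grip_width: 0.0171
clock: 18.75
position: [0.4955, 0.0005, 0.1462]
tool_rot: [-3.141, 0.524, 1.24]
force: [-1.4, -4.3, 3.5]
grip_width: 0.0169
s 0.0 TCP [ 4.953e-01 -3.000e-04  1.465e-01] d_tool mm [-0.9  0.1  0.1] rotvec [-0.0007  0.0003  0.0006] in target axes [-0.9  0.1  0.1] force [-1.4 -4.3  3.5] 18.75
```

View pics/w15c.png

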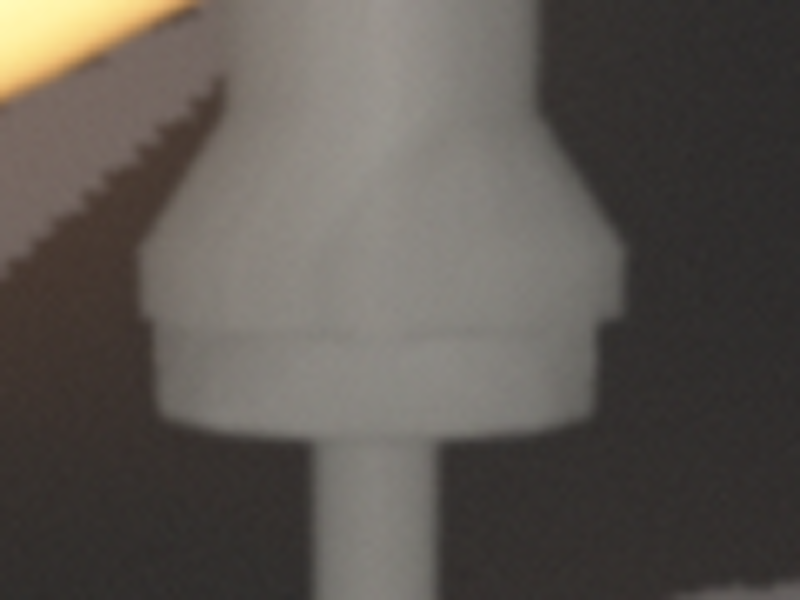

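The collar sits flush and centred on the rim, and the reaction force is about 6 N along the axis. I hold briefly, then withdraw along the axis.

```bash
python3 -m inch '[{"dx":0,"dy":0,"dz":0,"rx":0,"ry":0,"rz":0,"hand":1},{"dx":0,"dy":0,"dz":0,"rx":0,"ry":0,"rz":0,"hand":1},{"dx":0,"dy":0,"dz":0,"rx":0,"ry":0,"rz":0,"hand":1}]'; python3 plan.py 0.0
python3 -m inch '[{"dx":-2,"dy":0,"dz":0,"rx":0,"ry":0,"rz":0,"hand":1},{"dx":-6,"dy":0,"dz":0,"rx":0,"ry":0,"rz":0,"hand":1},{"dx":-12,"dy":0,"dz":0,"rx":0,"ry":0,"rz":0,"hand":1},{"dx":-15,"dy":0,"dz":0,"rx":0,"ry":0,"rz":0,"hand":1},{"dx":-15,"dy":0,"dz":0,"rx":0,"ry":0,"rz":0,"hand":1}]';python3 plan.py 0.0
```

```text
clock: 19.45
position: [0.4954, 0.0005, 0.1462]
tool_rot: [-3.141, 0.524, 1.24]
force: [-1.6, -4.7, 3.4]
grip_width: 0.017
s 0.0 TCP [ 4.953e-01 -3.000e-04  1.465e-01] d_tool mm [-0.9  0.1  0.1] rotvec [-0.0006  0.0002  0.0006] in target axes [-0.9  0.1  0.1] force [-1.6 -4.7  3.4] 19.45
clock: 19.95
position: [0.481, -0.0414, 0.1718]
tool_rot: [-3.141, 0.523, 1.24]
force: [0.9, 0.6, -1.6]
grip_width: 0.017
s 0.0 TCP [ 4.953e-01 -3.000e-04  1.465e-01] d_tool mm [50.3  0.1  0.2] rotvec [-0.0005 -0.0005  0.0004] in target axes [50.3  0.1  0.1] force [ 0.9  0.6 -1.6] 19.95
```

```bash
python3 -m inch '[{"dx":-18,"dy":0,"dz":0,"rx":0,"ry":0,"rz":0,"hand":1},{"dx":-20,"dy":0,"dz":0,"rx":0,"ry":0,"rz":0,"hand":1},{"dx":-20,"dy":0,"dz":0,"rx":0,"ry":0,"rz":0,"hand":1},{"dx":-20,"dy":0,"dz":0,"rx":0,"ry":0,"rz":0,"hand":1},{"dx":-20,"dy":0,"dz":0,"rx":0,"ry":0,"rz":0,"hand":1},{"dx":-12,"dy":0,"dz":0,"rx":0,"ry":0,"rz":0,"hand":1},{"dx":0,"dy":0,"dz":0,"rx":0,"ry":0,"rz":0,"hand":1},{"dx":0,"dy":0,"dz":0,"rx":0,"ry":0,"rz":0,"hand":1}]';python3 plan.py 0.16; python3 w.py w16
```

```text
clock: 20.75
position: [0.4508, -0.1297, 0.2258]
tool_rot: [-3.141, 0.523, 1.241]
force: [-0.5, 0.9, -1.0]
grip_width: 0.0172
s 0.16 TCP [ 0.4502 -0.1314  0.2265] d_tool mm [-1.9 -0.1  0.2] rotvec [-0.0001 -0.001   0.0013] in target axes [-1.9 -0.1  0.2] force [-0.5  0.9 -1. ] 20.75
shift 0.00028967771369732553 [ 0.45084799 -0.12970881  0.22579563] [-3.14075334  0.52260589  1.24067767] 20.75
rod [ 0.4031763  -0.26643518] [0.32584293 0.94542392] 70.98334881580006 [ 0.27995041 -0.62397156] [ 0.47681033 -0.05278813] 0.6041558863550193
gauge_rod 0.92 [319.7 266. ] [[ 0.3697 -0.3833  0.07  ]]
collar_face 0.7 [317.7 141.9] [[ 0.4397 -0.1669  0.07  ]]
tile_top 0.65 [257.6 267.9] [[ 0.2372 -0.4213  0.025 ]]
tile_top 0.62 [319.   93.2] [[ 0.4504 -0.1398  0.025 ]]
reading_block 0.92 [316.   83.7] [[ 0.4471 -0.1399  0.    ]]
reading_block 0.83 [256.  258.2] [[ 0.2281 -0.4247  0.    ]]
```

View pics/w16.png

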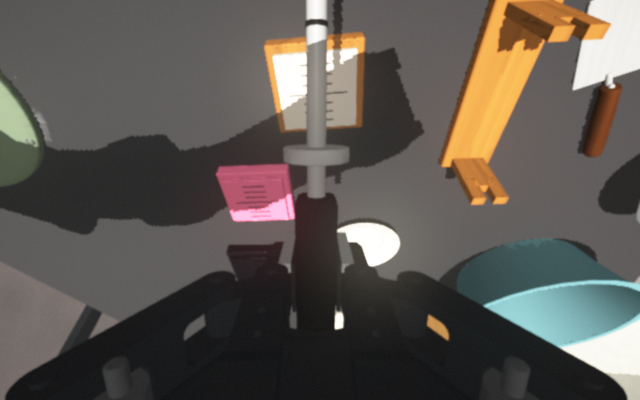

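The rod is fully out and unchanged in the grip. I level it and move back towards the tile.

```bash
python3 -m inch '[{"dx":0,"dy":0,"dz":0,"rx":0,"ry":0.105,"rz":0,"hand":1},{"dx":0,"dy":0,"dz":0,"rx":0,"ry":0.105,"rz":0,"hand":1},{"dx":0,"dy":0,"dz":0,"rx":0,"ry":0.105,"rz":0,"hand":1},{"dx":0,"dy":0,"dz":0,"rx":0,"ry":0.105,"rz":0,"hand":1},{"dx":0,"dy":0,"dz":0,"rx":0,"ry":0.103,"rz":0,"hand":1},{"dx":-30,"dy":0,"dz":0,"rx":0,"ry":0,"rz":0,"hand":1},{"dx":-40,"dy":0,"dz":0,"rx":0,"ry":0,"rz":0,"hand":1},{"dx":-40,"dy":1,"dz":0,"rx":0,"ry":0,"rz":0,"hand":1},{"dx":-40,"dy":1,"dz":0,"rx":0,"ry":0,"rz":0,"hand":1},{"dx":-34,"dy":0,"dz":0,"rx":0,"ry":0,"rz":0,"hand":1}]'; python3 -m inch '[{"dx":0,"dy":0,"dz":0,"rx":0,"ry":0,"rz":0,"hand":1},{"dx":0,"dy":0,"dz":0,"rx":0,"ry":0,"rz":0,"hand":1}]'; python3 w.py w17
```

```text
clock: 22.15
position: [0.3918, -0.3067, 0.226]
tool_rot: [-3.141, 0.0, 1.239]
force: [0.9, 0.1, -1.0]
grip_width: 0.0168
clock: 22.35
position: [0.3923, -0.3052, 0.2258]
tool_rot: [-3.14, 0.0, 1.238]
force: [-0.4, 0.7, -1.0]
grip_width: 0.017
shift 0.0007979799659571241 [ 0.3923098  -0.3052328   0.22577642] [-3.14024483e+00  1.91403714e-04  1.23827804e+00] 22.35
rod [ 0.38829203 -0.31457615] [0.32874008 0.94442044] 70.80767859514845 [ 0.33333644 -0.47245525] [ 0.44660942 -0.14703913] 0.3445669990871152
gauge_rod 0.97 [315.4 264.6] [[ 0.3618 -0.3907  0.07  ]]
gauge_rod 0.73 [487.3   4.2] [[ 0.5898 -0.199   0.07  ]]
tile_top 0.92 [319.1   6.7] [[ 0.4529 -0.1384  0.025 ]]
tile_top 0.86 [237.4 165.2] [[ 0.3094 -0.2619  0.025 ]]
reading_block 0.93 [247.2 160.6] [[ 0.3157 -0.2621  0.    ]]
reading_block 0.81 [233.7 286.2] [[ 0.2295 -0.42    0.    ]]
```

View pics/w17.png

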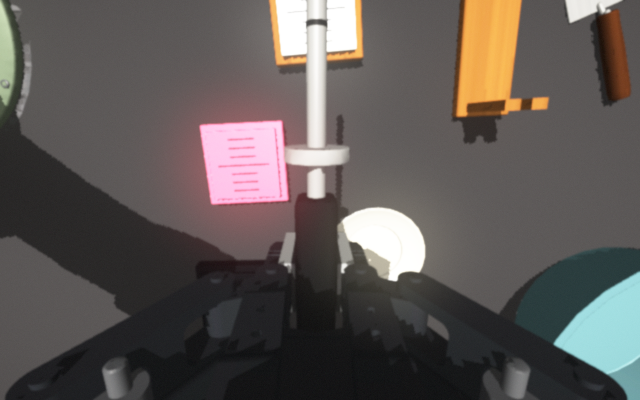

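```bash
python3 -m inch '[{"dx":0,"dy":0,"dz":25,"rx":0,"ry":0,"rz":0,"hand":1},{"dx":0,"dy":0,"dz":35,"rx":0,"ry":0,"rz":0,"hand":1},{"dx":0,"dy":0,"dz":35,"rx":0,"ry":0,"rz":0,"hand":1},{"dx":0,"dy":0,"dz":35,"rx":0,"ry":0,"rz":0,"hand":1},{"dx":0,"dy":0,"dz":25,"rx":0,"ry":0,"rz":0,"hand":1},{"dx":0,"dy":0,"dz":15,"rx":0,"ry":0,"rz":0,"hand":1},{"dx":0,"dy":0,"dz":7,"rx":0,"ry":0,"rz":0,"hand":1},{"dx":0,"dy":0,"dz":0,"rx":0,"ry":0,"rz":0,"hand":1},{"dx":0,"dy":0,"dz":0,"rx":0,"ry":0,"rz":0,"hand":1},{"dx":0,"dy":0,"dz":0,"rx":0,"ry":0,"rz":0,"hand":1}]'; python3 - <<'E'
from h import *
s=bot.observe(); T=R.from_euler('xyz',s['tool_rot']).as_matrix(); print('tip',np.array(s['position'])+T@[.176,0,-.019],s['clock'],s['force'])
for n in ['side','scene']:
    im,d=bot.grab_frame(n); c=bot.get_calibration(n)
    save(n+'18.png',im)
    for t,z in [('rod_tip',.068),('tile_top',.025)]:
        for r in bot.tip_of(n,t)[:3]: print(n,t,round(r['score'],2),np.round(ray_z(c,np.array(r['centre'])[::-1],z),3),np.round(r['centre']))
    x={'side':(260,180,420,300),'scene':(220,120,380,240)}[n]
    save(n+'18c.png',cv2.resize(im[x[1]:x[3],x[0]:x[2]],(800,600),interpolation=cv2.INTER_CUBIC))
E
```

```text
clock: 23.75
position: [0.3931, -0.305, 0.0498]
tool_rot: [3.141, 0.0, 1.24]
force: [0.6, -0.6, -0.7]
grip_width: 0.017
tip [ 0.45023153 -0.13853472  0.06877402] 23.75 [ 0.60654664 -0.5991551  -0.7017816 ]
side rod_tip 0.63 [[ 0.447 -0.153  0.068]] [231. 329.]
side tile_top 0.67 [[ 0.438 -0.155  0.025]] [243. 327.]
side tile_top 0.67 [[ 0.23  -0.432  0.025]] [344. 326.]
side tile_top 0.6 [[ 0.311 -0.263  0.025]] [284. 313.]
scene rod_tip 0.49 [[ 0.457 -0.127  0.068]] [195. 301.]
scene tile_top 0.83 [[ 0.438 -0.133  0.025]] [200. 302.]
scene tile_top 0.6 [[ 0.315 -0.27   0.025]] [165. 282.]
scene tile_top 0.55 [[ 0.235 -0.433  0.025]] [140. 253.]
```

View pics/side18c.png

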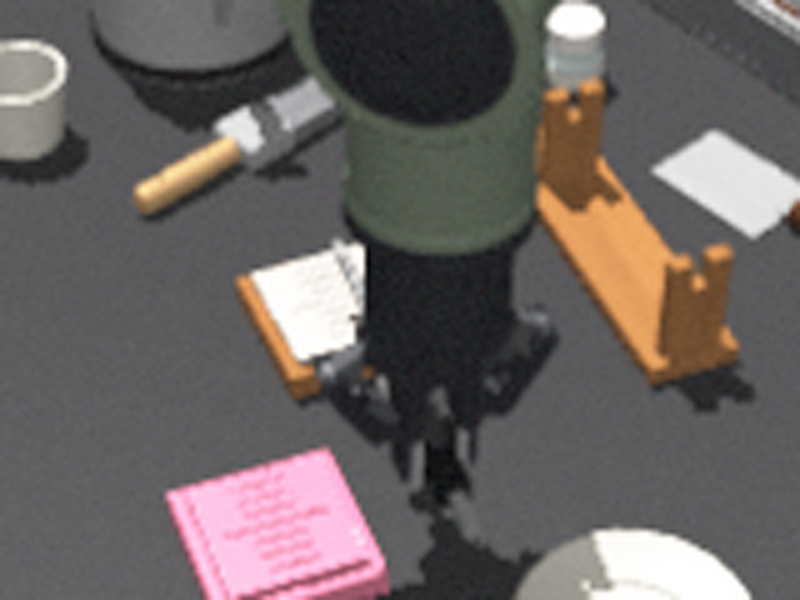

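View pics/scene18.png

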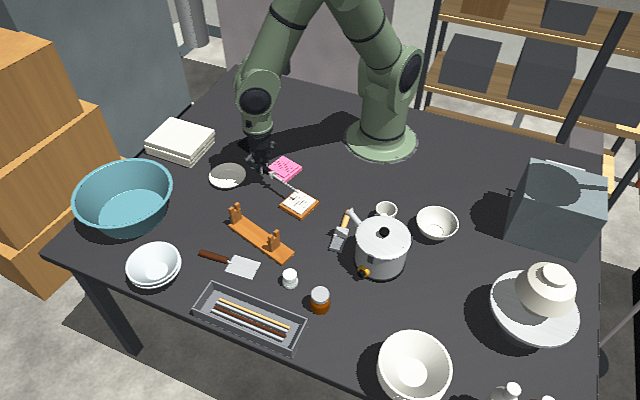

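View pics/scene18c.png

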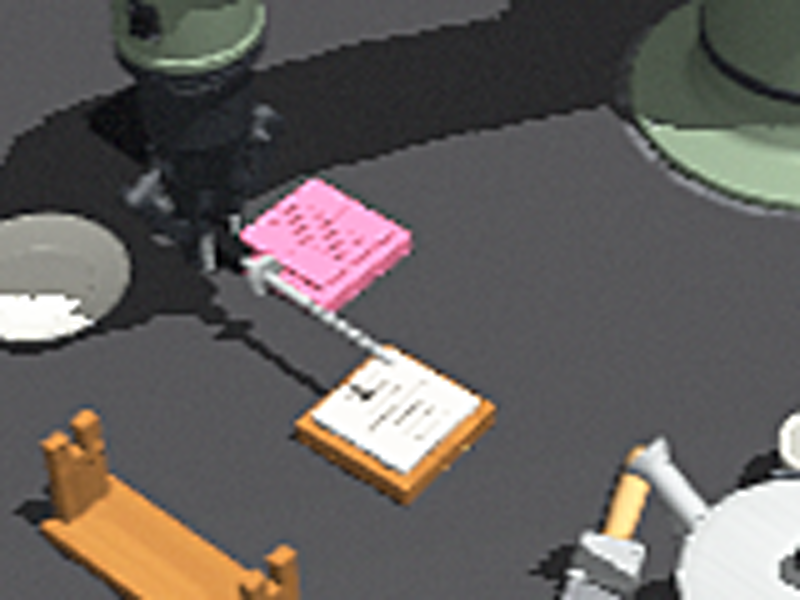

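```bash
python3 - <<'E'
from h import *
c=bot.get_calibration('scene'); im=cv2.cvtColor(cv2.imread('pics/scene18.png'),cv2.COLOR_BGR2RGB)
h=np.array([np.cos(1.24),np.sin(1.24),0]); t=np.array([.4502,-.1385,.0688])
p=proj(c,[t,t-.12*h,[.450,-.139,.025],t-[0,0,.04]]); print(p,(p-[220,120])*5)
im=cv2.resize(im[160:230,270:340],(800,800),interpolation=cv2.INTER_CUBIC)[100:700]
save('tip18.png',im)
E
```

```text
[[298.85785314 192.53281279]
 [273.37076429 175.14516369]
 [299.07800736 201.52908962]
 [299.1602618  200.84140473]] [[394.28926569 362.66406397]
 [266.85382144 275.72581843]
 [395.3900368  407.64544809]
 [395.80130898 404.20702366]]
```

View pics/tip18.png

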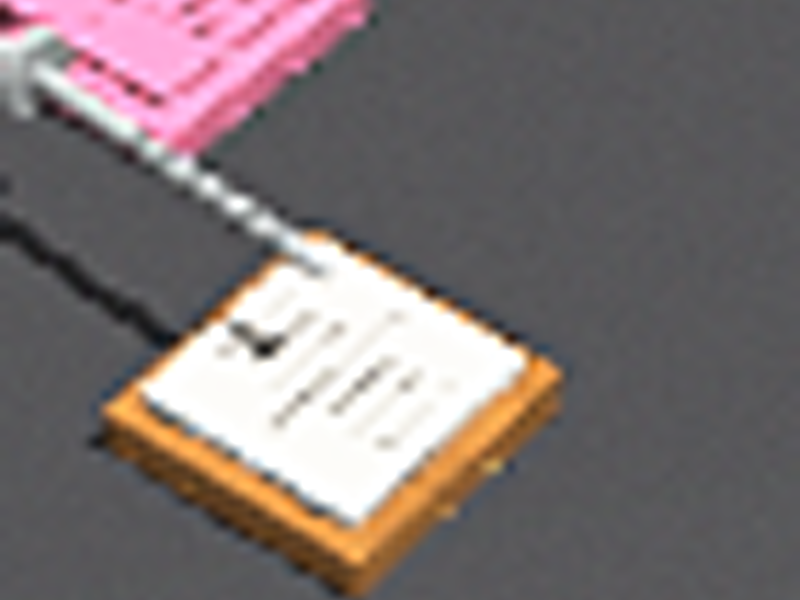

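The tip is seen at (298.4,192.2) against a predicted (298.9,192.5). The tile centre is seen at (299.3,202) against (299.1,201.5). These agree, so I hand in.

```bash
python3 - <<'E'
from h import *
s=bot.observe(); print(s['clock'],np.abs(s['qd']).max(),s['grip_width'],s['force'])
print(bot.job_done())
E
```

```text
24.05 0.001839556959053379 0.01660911134097354 [-0.72815713  0.51707065 -0.22109066]
the job is handed in; nothing more can be done
None
```

I took the gauge rod from its rest and slid it down the guide tube until the collar sat flush on the mouth. I held it there at about 6 N, drew it fully out, and handed in at 24 s with the rod level over the white tile.

- **Final pose:** by the arm's own reading, the tip is within about 1 mm sideways of the measured tile centre and about 44 mm above the tile. The arm is still, the rod is level, and the measured outside force is under 1 N.
- **Camera check:** in the scene picture the tip and the tile centre both lie within a pixel of where I predicted them.
- **Disagreements:** before the job, depth positions from the scene and side cameras differed by up to about 1 cm, so I used the wrist camera. In the last check the side camera's network put both the rod tip and the tile about 15 mm off. The scene camera's network put both 12–14 mm off. In the side view the arm hid most of the rod.
- **Bystanders:** the last scene picture shows them where they started, by eye. I did not measure them.

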